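# Rinse the saddle caddies on the rotary rinser and hang them to drain

### The job

Turn the rinser's disc by its black post to its first detent (post at the left white mark, seen from the robot) and stand all the steel saddle caddies upright on the half away from the spray arch. Then turn it half a turn, post passing the robot side, to the last detent so that they all stand on the arch side, leave it there two seconds, and turn it back to the first detent with the caddies still standing on it. After that hang every caddy over the draining rail, bridge resting on the bar with one wall on each side, well clear of the bar's ends, and leave the other things on the counter where they are and the turntable at its first detent.

Things in the scene. Friction and masses are not known exactly. Their poses are not given: they have to be found in the camera images.
- caddy_a: steel saddle caddy, an upside-down U open along y: walls 60 mm long (y), 4 mm thick, 40 mm apart inside (x); bridge from 70 to 75 mm above the feet; low outside pockets make it 80 mm (x) by 60 mm (y) at the foot. Grey grip fin on the bridge: 14 mm thick (x), 40 mm long (y), 75 to 112 mm above the feet. 0.2 kg. Origin: centre of the underside, z up. 2 or 3 caddies are present (absent: None)
- caddy_b: steel saddle caddy, an upside-down U open along y: walls 60 mm long (y), 4 mm thick, 40 mm apart inside (x); bridge from 70 to 75 mm above the feet; low outside pockets make it 80 mm (x) by 60 mm (y) at the foot. Grey grip fin on the bridge: 14 mm thick (x), 40 mm long (y), 75 to 112 mm above the feet. 0.2 kg. Origin: centre of the underside, z up. 2 or 3 caddies are present (absent: None)
- caddy_c: steel saddle caddy, an upside-down U open along y: walls 60 mm long (y), 4 mm thick, 40 mm apart inside (x); bridge from 70 to 75 mm above the feet; low outside pockets make it 80 mm (x) by 60 mm (y) at the foot. Grey grip fin on the bridge: 14 mm thick (x), 40 mm long (y), 75 to 112 mm above the feet. 0.2 kg. Origin: centre of the underside, z up. 2 or 3 caddies are present (absent: None)
- turntable (a joint): turning angle of the rinser's disc in rad, growing counter-clockwise seen from above; detents at 0 (first: post at the rinser's +y mark), 1.571 and 3.142 (last, half a turn); the detents pull the disc in when it is let go within about 0.1 rad of one. Turning takes under 6 N at the post.
- handle (a point): centre of the top of the black upright post (26 mm diameter, 85 mm high) that stands on the disc at its edge, 165 mm from the disc's axis; grip the post and lead it along its circle. It turns with the disc: at joint 0 it is at the disc's +y; from 0 to 3.142 it sweeps past the free (robot) side, not under the arch
- disc (a point): centre of the top face of the turntable's aluminium disc (370 mm diameter, 34 mm above the table), z up. It turns with the disc; at joint 0 its axes are the rinser's. Caddies belong at its negative x (the half away from the arch at joint 0)
- rinser: rotary rinser, fixed: round dark drip pan 410 mm across, 18 mm high; origin under its centre on the table, on the disc's axis; its +x points to the spray arch, a 16 mm steel pipe that crosses the disc along y at x = 115 mm, 215 mm above the table, on legs at y = +-183 mm. -x is the free side
- rail: draining rail, fixed: a square steel bar, 20 x 20 mm and 360 mm long along its y, top face 135 mm above the table, on a post at each end below it (y = +-170 mm, 18 mm thick) standing on a base 100 mm wide and 8 mm thick. Origin under the middle of the bar, on the table
- sponge: orange sponge 100 x 65 x 30 mm, bystander, origin at the centre of its underside
- brush: washing-up brush 170 mm long lying flat, bystander
- soap: green bottle 70 mm wide, 200 mm high, bystander
- bowl: steel bowl 140 mm wide, 55 mm high, bystander
- mug: white mug 72 mm wide, 85 mm high, bystander
- scraper: spatula 240 mm long lying flat, bystander

How it is judged:
On the way, in this order (a step that is already met when the one before it is completed fails the run):
1. every caddy stands upright on the half of the disc away from the arch, the turntable at its first detent (x of each of caddy_a, caddy_b, caddy_c in the frame of disc below 0 m and horizontal distance between each of caddy_a, caddy_b, caddy_c and disc below 0.17 m and z of caddy_a in the frame of disc between -0.01 and 0.01 m and angle between each of caddy_a, caddy_b, caddy_c's own z axis and vertical below 0.15 rad and z of caddy_b in the frame of disc between -0.01 and 0.01 m and z of caddy_c in the frame of disc between -0.01 and 0.01 m and value of joint turntable between -0.1 and 0.1 rad), for 0.3 s.
2. the turntable rests at the half-turn detent with every caddy standing on it, on the arch side (x of each of caddy_a, caddy_b, caddy_c in the frame of disc below 0 m and horizontal distance between each of caddy_a, caddy_b, caddy_c and disc below 0.17 m and z of caddy_a in the frame of disc between -0.01 and 0.01 m and angle between each of caddy_a, caddy_b, caddy_c's own z axis and vertical below 0.15 rad and z of caddy_b in the frame of disc between -0.01 and 0.01 m and z of caddy_c in the frame of disc between -0.01 and 0.01 m and value of joint turntable between 3.04 and 3.24 rad), for 1 s.
3. the turntable is back at its first detent with every caddy still standing on it (all of step 1), for 0.2 s.
At the end, for the whole second after the job is handed in: every caddy hangs over the bar (bridge on the bar, within 30 mm of its centre line, within 155 mm of its middle, tilted less than 0.3 rad), and the turntable is within 0.1 rad of its first detent (x of caddy_a in the frame of rail between -0.03 and 0.03 m and y of caddy_a in the frame of rail between -0.155 and 0.155 m and z of caddy_a in the frame of rail between 0.055 and 0.075 m and angle between each of caddy_a, caddy_b, caddy_c's own z axis and vertical below 0.3 rad and x of caddy_b in the frame of rail between -0.03 and 0.03 m and y of caddy_b in the frame of rail between -0.155 and 0.155 m and z of caddy_b in the frame of rail between 0.055 and 0.075 m and x of caddy_c in the frame of rail between -0.03 and 0.03 m and y of caddy_c in the frame of rail between -0.155 and 0.155 m and z of caddy_c in the frame of rail between 0.055 and 0.075 m and value of joint turntable between -0.1 and 0.1 rad); the robot touches nothing.
It fails at once if one of the other things on the counter is moved more than 40 mm (distance of any of sponge, brush, soap, bowl, mug, scraper from where it was at the start of the episode above 0.04 m).
Of caddy_a, caddy_b, caddy_c only 2 to 3 are there at a start; the rules pass over those that are not, and their reading is None.
At some moment in a run one of caddy_a, caddy_b, caddy_c may be knocked a few centimetres aside while the robot is not near it.
Once in a run the grip may slacken for a moment while it holds something.
It also fails if it takes over 210 s, if anything falls off the work surface, if the arm or the gripper's body presses on something with over 40 N, if the wrist force passes 120 N, or if a joint passes its speed limit or range.

### The arm

A 7-joint arm with a two-finger parallel gripper is mounted at the origin on the work surface. World frame = base frame: x ahead of the robot, y to its left, z up, the work surface at z = 0. Lengths are in m, angles in rad, forces in N, time in s.
With the tool pointing down it reaches from about 0.35 to 0.9 m from the base axis. Payload 7.2 kg.
Tool frame: the origin (TCP) lies at the very end of the fingers, on their centre line; the grasp point (between the pads) lies 19 mm behind it (bot.grip_depth is the distance from the TCP to the grasp point, in m); z points along the fingers, y is the line along which they close (so a half turn about z gives the same grasp; the last joint's range is limited). The gripper opens to 85 mm and grips with 20 to 120 N. Pads are 22 mm wide; open, the fingers measure 114 mm over their backs; the gripper's body (76 mm by 85 mm) begins 54 mm behind the grasp point. The pads swing forward as they close: fully open they stand 13 mm farther back than shut.
Start: joints at [1.222, 0.411, -0.013, 1.596, 0.006, 1.134, -0.082], TCP at [0.173, -0.601, 0.231] pointing down, gripper open.
Joint ranges: [-2.95, 2.95], [-0.29, 1.99], [-1.47, 1.44], [0.14, 2.54], [-1.03, 4.17], [0.13, 1.85], [-2.86, 2.86]. Speed limits (rad/s): [2.39, 2.39, 3.01, 3.01, 3.14, 3.14, 3.14].

### API

Orientations are given as a 3x3 rotation matrix whose columns are the frame's x, y, z axes.
In Python, from station import bot gives the robot as it stands. The module is installed in compiled form; this text tells all that it offers.
- The arm moves only by the tool arm_command, never from a script. Its arguments are lists of equal length, an entry for each row: "hand": the opening, from -1 (shut) to 1 (fully open); "xyz": the shift along the tool's x, y, z scaled (see below), a list of three; "rot": the turn, a rotation vector about the tool's x, y, z scaled (see below), a list of three. A call has 1 to 5 rows; each row shifts and turns the commanded pose from where the row before left it, along the tool's axes as they then stand; what a row does not reach is not made up. The controller multiplies each number of a shift by 0.08 m and each number of a turn by 120 degrees. A row lasts 1/12 s, in which the tool goes at most 41.7 mm and 7.16 degrees, less where a joint would pass 70% of its speed; a pose out of reach is approached as far as the arm can. A call with a number of a shift or a turn outside -1 to 1 is refused whole. A call with a gripper value outside its range is refused whole. The fingers move at their own pace and stop on an object; "squeeze" is the grip in N (left out, the last holds). Time passes only in rows, so rows that do not move let the fingers close. It gives the time, the measured TCP pose, the force, the opening and the grip force at its end, in the units of the state.
- bot.state(): the state, without advancing time (a new reading comes with each control period).
- bot.read_camera(name): name is "scene" or "top" or "wrist"; returns a dict with "image" (420x560x3 uint8, red, green, blue), "z_map" (420x560 float32, m along the optical axis (not along the pixel's ray), 0 where there is no reading), "fx", "fy", "cx", "cy" (pixels), "k1" (the pictures are not rectified: a ray, as slopes to the right and down, at radius r is drawn at 1 + k1 r^2 times it, then the intrinsics apply), "T" (4x4, takes a point from camera to world coordinates). Camera axes: x right, y down, z forward; pixel columns grow to the right and rows downward; lengths in m; the calibration is good to about 2 mm. A picture is of the moment at which its call begins.
- bot.finish_job(): hands the job in; it is judged then, once.
Trained networks look in a picture, given as the dict that the camera call returned (one of the last four; its "shot" number tells which), for a name from the list of things; names that differ only in an ending like _2 or _b are one class to them, and where a whole thing is asked for, a point or a joint stands for the part that bears it (a point fixed in the world has none). Each returns a list of dicts, best first, with "confidence" (0 to 1); they miss things now and then, are a little off and sometimes report something else, mostly with a low value. They report only what shows in the picture. A call takes as long as a camera call.
- bot.look_for(target, picture): "centre" ([column, row] as shares, 0 to 1, of the picture: columns of its width, rows of its height, amid what is visible of it).
- bot.pinpoint(target, picture): "centre" ([column, row] as shares, 0 to 1, of the picture: columns of its width, rows of its height: a listed point, or the origin of a listed thing).
The state is a dict: "time": time; "q": joint angles; "qvel": joint speeds; "joint_torque": joint torques, N m; "tool_pos": TCP position; "tcp_rot": TCP orientation; "ft_force": force on the tool from outside, world axes, zero at the start; "ft_torque": the same for the moment, N m; "finger_gap": opening from 0.0 (shut) to 1.0 (fully open); "gripper_force": force on a finger pad.
Only numpy, scipy, OpenCV 4.12 (cv2) and the standard library are available. Lean on these libraries where they do the work, as an engineer would, in place of code of your own. Each camera call takes 0.05 s, during which the arm holds its last target. There are 200 camera calls.

## Working session

There is one attempt and no reset: what is moved stays moved. The work goes in short steps, Python scripts to look and compute and a tool call to move; the robot and the scene stay as the last step left them, time stands still between calls to the robot, and variables do not carry over. Pictures are saved under pics/ and viewed, at most 14 in all, crops included, and the job is handed in when it is done.

Besides the shell and the picture viewer there is one more tool, called as name(argument=value, ...) on one line, values as JSON. arm_command: Moves the arm, as the interface text tells. Its arguments: {"type":"object","properties":{"hand":{"type":"array","items":{"type":"number"}},"xyz":{"type":"array","items":{"type":"array","items":{"type":"number"}}},"rot":{"type":"array","items":{"type":"array","items":{"type":"number"}}},"squeeze":{"type":"number"}},"required":["hand","xyz","rot"]}

```bash
mkdir -p pics; cat > h.py <<'E'
import numpy as np, cv2
from station import bot
def ray(p,uv):
    x=(uv[0]-p["cx"])/p["fx"]; y=(uv[1]-p["cy"])/p["fy"]
    a,b=x,y
    for _ in range(20):
        s=1+p["k1"]*(a*a+b*b); a,b=x/s,y/s
    return np.array([a,b,1.0])
def world(p,uv,z): # at z-depth
    T=np.array(p["T"]); return T[:3,:3]@(ray(p,uv)*z)+T[:3,3]
def onplane(p,uv,h):
    T=np.array(p["T"]); d=T[:3,:3]@ray(p,uv); o=T[:3,3]; return o+d*(h-o[2])/d[2]
def cloud(p):
    T=np.array(p["T"]);h,w=p["z_map"].shape
    v,u=np.mgrid[0:h,0:w]; x=(u-p["cx"])/p["fx"]; y=(v-p["cy"])/p["fy"]; a,b=x.copy(),y.copy()
    for _ in range(20):
        s=1+p["k1"]*(a*a+b*b); a,b=x/s,y/s
    P=np.stack([a,b,np.ones_like(a)],-1)*p["z_map"][...,None]
    return P@T[:3,:3].T+T[:3,3]
def save(p,name,crop=None,s=1):
    im=p["image"][...,::-1]
    if crop: im=im[crop[1]:crop[3],crop[0]:crop[2]]
    cv2.imwrite("pics/"+name,cv2.resize(im,None,fx=s,fy=s,interpolation=cv2.INTER_CUBIC))
E
python3 - <<'E'
from h import *
np.set_printoptions(precision=3,suppress=True)
s=bot.state(); print(s["time"],s["tool_pos"],s["tcp_rot"],s["finger_gap"],bot.grip_depth)
ims=[]
for c in ["top","scene"]:
    p=bot.read_camera(c); save(p,c+"0.png"); print(c,p["T"],p["fx"],p["cx"],p["cy"],p["k1"],p["shot"])
    for n in ["caddy_a","handle","disc","turntable","rinser","rail","sponge","brush","soap","bowl","mug","scraper"]:
        r=bot.pinpoint(n,p)
        for d in r[:5]:
            uv=np.array(d["centre"])*[560,420]
            z=p["z_map"][int(min(uv[1],419)),int(min(uv[0],559))]
            print(n,round(d["confidence"],2),uv.round(),world(p,uv,z), onplane(p,uv,0.0)[:2])
    np.savez(c+"0.npz",C=cloud(p),im=p["image"])
E
```

```text
0.0 [ 0.173 -0.6    0.23 ] [[ 0.961  0.277 -0.001]
 [ 0.277 -0.961  0.002]
 [-0.    -0.002 -1.   ]] 1.0004223188502297 0.0187
top [[-0.023 -0.999  0.041  0.543]
 [-1.     0.022 -0.016  0.091]
 [ 0.015 -0.041 -0.999  1.429]
 [ 0.     0.     0.     1.   ]] 447.4534734434548 276.9501287516414 206.85179019936692 -0.10586571574371775 1
caddy_a 0.92 [316. 203.] [ 0.606 -0.046  0.102] [ 0.611 -0.057]
caddy_a 0.88 [358. 224.] [ 0.541 -0.177  0.072] [ 0.541 -0.191]
caddy_a 0.81 [324. 254.] [ 0.453 -0.069  0.07 ] [ 0.448 -0.077]
handle 0.8 [207. 271.] [0.412 0.28  0.119] [0.4   0.297]
disc 0.57 [227. 224.] [0.549 0.225 0.04 ] [0.55  0.229]Traceback (most recent call last):
  File "<stdin>", line 8, in <module>
ValueError: it knows: bowl, brush, caddy, disc, handle, mug, rail, rinser, scraper, soap, sponge
```

```bash
python3 -c "
import cv2;a=cv2.imread('pics/top0.png');print(a.shape)"
```

```text
(420, 560, 3)
```

View pics/top0.png

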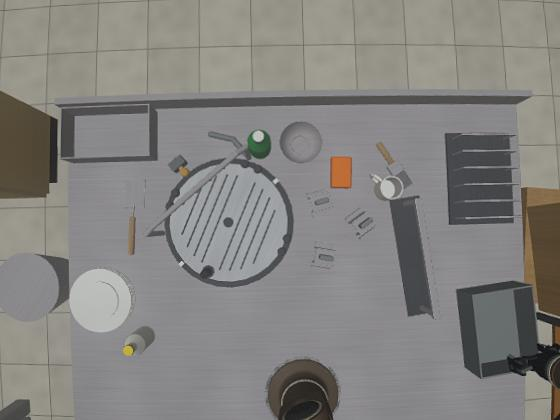

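```bash
python3 - <<'E'
from h import *
np.set_printoptions(precision=3,suppress=True)
for c in ["top","scene"]:
    p=bot.read_camera(c); save(p,c+"0.png"); 
    if c=="scene": print(p["T"],p["fx"],p["k1"])
    for n in ["caddy_a","handle","disc","rinser","rail","sponge","brush","soap","bowl","mug","scraper"]:
        r=bot.pinpoint(n,p)
        for d in r[:4]:
            if d["confidence"]<.4: continue
            uv=np.array(d["centre"])*[560,420]
            print(c,n,round(d["confidence"],2),uv.round(), onplane(p,uv,0.0)[:2], onplane(p,uv,{"disc":.034,"handle":.119}.get(n,0))[:2])
    np.savez(c+"0.npz",C=cloud(p),im=p["image"])
E
python3 - <<'E'
import numpy as np,cv2
np.set_printoptions(precision=3,suppress=True)
for f in ["top0","scene0"]:
    d=np.load(f+".npz");C=d["C"]
    print(f)
    # disc
    m=(C[...,2]>.028)&(C[...,2]<.042)&(np.hypot(C[...,0]-.55,C[...,1]-.22)<.25)
    P=C[m];c,r=cv2.minEnclosingCircle(P[:,:2].astype(np.float32));print("disc",m.sum(),c,r,np.median(P[:,2]))
    # arch, by height .2-.225
    m=(C[...,2]>.2)&(C[...,2]<.235)&(np.hypot(C[...,0]-.6,C[...,1]-.25)<.25)
    P=C[m];print("arch",m.sum(),cv2.fitLine(P[:,:2].astype(np.float32),cv2.DIST_HUBER,0,.01,.01).ravel(),cv2.minAreaRect(P[:,:2].astype(np.float32)))
    m=(C[...,2]>.1)&(C[...,2]<.145)&(C[...,0]>.2)&(C[...,0]<.75)&(C[...,1]<-.22)&(C[...,1]>-.5)
    P=C[m];print("rail",m.sum(),cv2.minAreaRect(P[:,:2].astype(np.float32)),np.percentile(P[:,2],[5,50,95]))
    m=(C[...,2]>.09)&(C[...,2]<.14)&(np.hypot(C[...,0]-.4,C[...,1]-.28)<.05)
    P=C[m];print("post",m.sum(),P.mean(0),np.percentile(P[:,2],[5,50,95]))
    for q in [(.606,-.046),(.541,-.177),(.453,-.069)]:
        for lo,hi in [(.095,.13),(.06,.08)]:
            m=(C[...,2]>lo)&(C[...,2]<hi)&(np.hypot(C[...,0]-q[0],C[...,1]-q[1])<.05)
            P=C[m]
            if len(P)>5: print(q,lo,m.sum(),P.mean(0),cv2.minAreaRect(P[:,:2].astype(np.float32)))
E
```

```text
top caddy_a 0.73 [320. 201.] [ 0.616 -0.069] [ 0.616 -0.069]
top caddy_a 0.73 [324. 257.] [ 0.439 -0.079] [ 0.439 -0.079]
top caddy_a 0.56 [233. 224.] [0.549 0.208] [0.549 0.208]
top handle 0.92 [205. 276.] [0.386 0.301] [0.399 0.284]
top disc 0.76 [228. 223.] [0.552 0.225] [0.551 0.222]
top rinser 0.67 [228. 221.] [0.558 0.226] [0.558 0.226]
top rail 0.93 [410. 253.] [ 0.443 -0.359] [ 0.443 -0.359]
top sponge 0.67 [342. 176.] [ 0.697 -0.145] [ 0.697 -0.145]
top brush 0.82 [392. 166.] [ 0.724 -0.309] [ 0.724 -0.309]
top soap 0.57 [259. 149.] [0.788 0.12 ] [0.788 0.12 ]
top bowl 0.97 [297. 146.] [ 0.797 -0.002] [ 0.797 -0.002]
top mug 0.65 [386. 189.] [ 0.651 -0.287] [ 0.651 -0.287]
[[-0.443  0.661 -0.605  1.433]
 [ 0.896  0.319 -0.308  0.521]
 [-0.011 -0.679 -0.734  1.124]
 [ 0.     0.     0.     1.   ]] 501.6704754310899 -0.05038856988798971
scene caddy_a 0.83 [222. 226.] [ 0.618 -0.073] [ 0.618 -0.073]
scene caddy_a 0.68 [250. 188.] [ 0.44  -0.073] [ 0.44  -0.073]
scene caddy_a 0.6 [201. 198.] [ 0.545 -0.191] [ 0.545 -0.191]
scene handle 0.91 [365. 189.] [0.283 0.26 ] [0.405 0.288]
[... 2810 characters left out ...]
167), (0.05401962623000145, 0.058274898678064346), 14.946869850158691)
(0.541, -0.177) 0.095 95 [ 0.545 -0.19   0.108] ((0.5447043180465698, -0.1910606324672699), (0.019968900829553604, 0.03971809893846512), 39.609039306640625)
(0.541, -0.177) 0.06 202 [ 0.553 -0.185  0.073] ((0.5450595021247864, -0.1906680464744568), (0.051889851689338684, 0.06253000348806381), 38.370452880859375)
(0.453, -0.069) 0.095 90 [ 0.447 -0.072  0.107] ((0.4454846978187561, -0.07266096025705338), (0.04136364907026291, 0.016291670501232147), 76.11167907714844)
(0.453, -0.069) 0.06 180 [ 0.455 -0.07   0.074] ((0.44508031010627747, -0.07226917892694473), (0.059670813381671906, 0.055566199123859406), 74.82015228271484)
```

View pics/scene0.png

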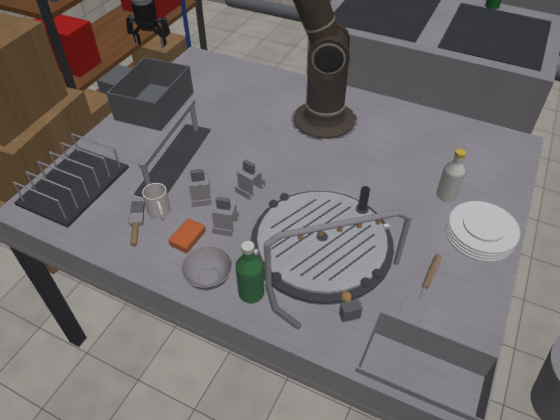

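```bash
cat >> h.py <<'E'
def yawy(R): return np.degrees(np.arctan2(R[1][1],R[0][1]))
def plan(xyz,yaw=None,n=None):
    """rows from the present pose to xyz with tool y at yaw (deg), tool straight down; all rows simultaneous"""
    from scipy.spatial.transform import Rotation as Ro
    s=bot.state(); p=np.array(s["tool_pos"]); R=np.array(s["tcp_rot"])
    if yaw is None: yaw=yawy(R)
    y=np.radians(yaw); ty=np.array([np.cos(y),np.sin(y),0]); tz=np.array([0,0,-1.]); Rt=np.stack([np.cross(ty,tz),ty,tz],1)
    d=np.array(xyz)-p; rv=Ro.from_matrix(R.T@Rt).as_rotvec()
    k=max(np.linalg.norm(d)/.040,np.degrees(np.linalg.norm(rv))/7.0)
    n=n or max(1,int(np.ceil(k)))
    print("from",p.round(4),round(yawy(R),1),"n",n,"need",round(k,1))
    rr=(rv/n/np.radians(120)).round(3)
    for i in range(n):
        Ri=R@Ro.from_rotvec(rr*np.radians(120)*i).as_matrix()
        print((Ri.T@(d/n)/.08).round(3).tolist(),rr.tolist())
def st():
    s=bot.state(); print("t",round(s["time"],2),np.round(s["tool_pos"],4),"yaw",round(yawy(s["tcp_rot"]),1),"F",np.round(s["ft_force"],1),"gap",round(s["finger_gap"],3),"gf",round(s["gripper_force"],1))
E
python3 - <<'E'
from h import *
from scipy.optimize import least_squares
np.set_printoptions(precision=4,suppress=True)
for f in ["top0","scene0"]:
    d=np.load(f+".npz");C=d["C"];im=d["im"]
    m=(C[...,2]>.028)&(C[...,2]<.042)&(np.hypot(C[...,0]-.55,C[...,1]-.22)<.2)
    P=C[m][:,:2]; c=np.array([.552,.22])
    for _ in range(10):
        a=np.arctan2(*(P-c).T[::-1]); r=np.hypot(*(P-c).T)
        E=np.array([P[m2][np.argsort(r[m2])[-2]] for b in range(72) if (m2:=(np.floor((a+np.pi)/(2*np.pi)*72)==b)).sum()>4])
        s=least_squares(lambda v:np.hypot(*(E-v[:2]).T)-v[2],[*c,.185],loss="cauchy",f_scale=.002); c=s.x[:2]
    print(f,s.x)
    # white marks
    m=(im.min(-1)>200)&(np.hypot(C[...,0]-c[0],C[...,1]-c[1])<.23)&(np.hypot(C[...,0]-c[0],C[...,1]-c[1])>.17)
    n,l,stt,ce=cv2.connectedComponentsWithStats(m.astype(np.uint8))
    for i in range(1,n):
        if stt[i,4]>3: q=C[l==i].mean(0); print("mark",ce[i],stt[i,4],q,np.degrees(np.arctan2(q[1]-c[1],q[0]-c[0])))
plan([.43,.3,.2],-70)
st()
E
```

```text
top0 [0.5572 0.2231 0.1831]
scene0 [0.5576 0.2215 0.1838]
from [ 0.1732 -0.6005  0.2313] -73.9 n 24 need 23.4
[0.258, -0.414, 0.016] [0.0, -0.0, -0.001]
[0.259, -0.413, 0.016] [0.0, -0.0, -0.001]
[0.26, -0.413, 0.016] [0.0, -0.0, -0.001]
[0.261, -0.412, 0.016] [0.0, -0.0, -0.001]
[0.262, -0.411, 0.016] [0.0, -0.0, -0.001]
[0.263, -0.411, 0.016] [0.0, -0.0, -0.001]
[0.264, -0.41, 0.016] [0.0, -0.0, -0.001]
[0.265, -0.41, 0.016] [0.0, -0.0, -0.001]
[0.265, -0.409, 0.016] [0.0, -0.0, -0.001]
[0.266, -0.409, 0.016] [0.0, -0.0, -0.001]
[0.267, -0.408, 0.016] [0.0, -0.0, -0.001]
[0.268, -0.408, 0.016] [0.0, -0.0, -0.001]
[0.269, -0.407, 0.016] [0.0, -0.0, -0.001]
[0.27, -0.406, 0.016] [0.0, -0.0, -0.001]
[0.27, -0.406, 0.016] [0.0, -0.0, -0.001]
[0.271, -0.405, 0.016] [0.0, -0.0, -0.001]
[0.272, -0.405, 0.016] [0.0, -0.0, -0.001]
[0.273, -0.404, 0.016] [0.0, -0.0, -0.001]
[0.274, -0.404, 0.016] [0.0, -0.0, -0.001]
[0.275, -0.403, 0.016] [0.0, -0.0, -0.001]
[0.276, -0.402, 0.016] [0.0, -0.0, -0.001]
[0.276, -0.402, 0.016] [0.0, -0.0, -0.001]
[0.277, -0.401, 0.016] [0.0, -0.0, -0.001]
[0.278, -0.401, 0.016] [0.0, -0.0, -0.001]
t 1.4 [ 0.1732 -0.6005  0.2313] yaw -73.9 F [-0.2 -0.  -0.7] gap 1.0 gf 0.0
```

```bash
cat >> h.py <<'E'
def route(wps):
    """wps: list of (x,y,z,yaw or None[,n]); prints per-call arrays in tool axes, simulated from the present pose"""
    from scipy.spatial.transform import Rotation as Ro
    s=bot.state(); p=np.array(s["tool_pos"]); R=np.array(s["tcp_rot"]); st()
    for w in wps:
        yaw=yawy(R) if w[3] is None else w[3]
        y=np.radians(yaw); ty=np.array([np.cos(y),np.sin(y),0]); tz=np.array([0,0,-1.]); Rt=np.stack([np.cross(ty,tz),ty,tz],1)
        d=np.array(w[:3])-p; rv=Ro.from_matrix(R.T@Rt).as_rotvec()
        k=max(np.linalg.norm(d)/.040,np.degrees(np.linalg.norm(rv))/7.0)
        n=w[4] if len(w)>4 else max(1,int(np.ceil(k)))
        rr=(rv/n/np.radians(120)).round(3)
        print("->",w,"n",n,"k",round(k,1),"rot",rr.tolist())
        rows=[]
        for i in range(n):
            goal=np.array(w[:3]); v=(R.T@((goal-p)/(n-i))/.08).round(3)
            p=p+R@v*.08; R=R@Ro.from_rotvec(rr*np.radians(120)).as_matrix(); rows.append(v.tolist())
        if np.ptp(rows,axis=0).max()<.004: print("  x%d"%n,rows[0])
        else:
            for i in range(0,n,5): print("  ",rows[i:i+5])
E
python3 - <<'E'
from h import *
d=np.load("top0.npz");C=d["C"]
for u,v in [(181,264),(276,180)]:
    q=C[v-3:v+4,u-3:u+4].reshape(-1,3); i=d["im"][v-3:v+4,u-3:u+4].reshape(-1,3).min(-1); q=q[i>i.max()-40].mean(0); print(q.round(3),i.max(),np.degrees(np.arctan2(q[1]-.2223,q[0]-.5574)))
route([(.42,-.3,.24,-23,10),(.406,.287,.2,-23),(.406,.287,.09,-23)])
E
```

```text
[0.429 0.374 0.031] 200 130.1656854815005
[0.683 0.071 0.025] 197 -50.21069449440199
t 1.4 [ 0.1732 -0.6005  0.2313] yaw -73.9 F [-0.2 -0.  -0.7] gap 1.0 gf 0.0
-> (0.42, -0.3, 0.24, -23, 10) n 10 k 9.7 rot [0.0, -0.0, -0.042]
   [[0.401, -0.275, -0.011], [0.423, -0.239, -0.011], [0.443, -0.201, -0.011], [0.458, -0.162, -0.011], [0.471, -0.121, -0.011]]
   [[0.48, -0.079, -0.011], [0.485, -0.036, -0.011], [0.486, 0.006, -0.011], [0.483, 0.049, -0.01], [0.477, 0.092, -0.011]]
-> (0.406, 0.287, 0.2, -23) n 15 k 14.7 rot [0.0, 0.0, -0.0]
  x15 [0.444, -0.206, 0.033]
-> (0.406, 0.287, 0.09, -23) n 3 k 2.7 rot [0.0, 0.0, -0.001]
  x3 [-0.0, -0.0, 0.458]
```

arm_command(hand=[0.6,0.6,0.6,0.6,0.6], xyz=[[0.401,-0.275,-0.011],[0.423,-0.239,-0.011],[0.443,-0.201,-0.011],[0.458,-0.162,-0.011],[0.471,-0.121,-0.011]], rot=[[0,0,-0.042],[0,0,-0.042],[0,0,-0.042],[0,0,-0.042],[0,0,-0.042]])

```text
time: 1.82
tool_pos: [0.2974, -0.4488, 0.2359]
tcp_rot: [[0.749, 0.663, 0.0], [0.663, -0.749, -0.0], [-0.0, 0.0, -1.0]]
ft_force: [0.5, -0.9, 0.2]
finger_gap: 0.802
gripper_force: 0.0
```

arm_command(hand=[0.6,0.6,0.6,0.6,0.6], xyz=[[0.48,-0.079,-0.011],[0.485,-0.036,-0.011],[0.486,0.006,-0.011],[0.483,0.049,-0.011],[0.477,0.092,-0.011]], rot=[[0,0,-0.042],[0,0,-0.042],[0,0,-0.042],[0,0,-0.042],[0,0,-0.042]])

```text
time: 2.23
tool_pos: [0.4209, -0.2985, 0.2405]
tcp_rot: [[0.395, 0.919, 0.001], [0.919, -0.395, -0.001], [-0.0, 0.001, -1.0]]
ft_force: [0.7, -1.0, -0.8]
finger_gap: 0.797
gripper_force: 0.0
```

arm_command(hand=[0.6,0.6,0.6,0.6,0.6], xyz=[[0.444,-0.206,0.033],[0.444,-0.206,0.033],[0.444,-0.206,0.033],[0.444,-0.206,0.033],[0.444,-0.206,0.033]], rot=[[0,0,0],[0,0,0],[0,0,0],[0,0,0],[0,0,0]])

```text
time: 2.65
tool_pos: [0.4149, -0.1026, 0.227]
tcp_rot: [[0.399, 0.917, 0.001], [0.917, -0.399, -0.001], [-0.0, 0.001, -1.0]]
ft_force: [0.5, 0.2, 0.8]
finger_gap: 0.798
gripper_force: 0.0
```

arm_command(hand=[0.6,0.6,0.6,0.6,0.6], xyz=[[0.444,-0.206,0.033],[0.444,-0.206,0.033],[0.444,-0.206,0.033],[0.444,-0.206,0.033],[0.444,-0.206,0.033]], rot=[[0,0,0],[0,0,0],[0,0,0],[0,0,0],[0,0,0]])

```text
time: 3.07
tool_pos: [0.4103, 0.0932, 0.214]
tcp_rot: [[0.399, 0.917, 0.001], [0.917, -0.399, -0.0], [0.0, 0.001, -1.0]]
ft_force: [1.8, -0.5, -1.0]
finger_gap: 0.797
gripper_force: 0.0
```

arm_command(hand=[0.6,0.6,0.6,0.6,0.6], xyz=[[0.444,-0.206,0.033],[0.444,-0.206,0.033],[0.444,-0.206,0.033],[0.444,-0.206,0.033],[0,0,0]], rot=[[0,0,0],[0,0,0],[0,0,0],[0,0,0],[0,0,0]])

```text
time: 3.48
tool_pos: [0.405, 0.2562, 0.2036]
tcp_rot: [[0.391, 0.92, 0.0], [0.92, -0.391, 0.006], [0.005, -0.002, -1.0]]
ft_force: [0.4, 0.4, 1.0]
finger_gap: 0.804
gripper_force: 0.0
```

```bash
python3 - <<'E'
from h import *
p=bot.read_camera("wrist"); save(p,"w1.png"); C=cloud(p)
m=(C[...,2]>.1)&(C[...,2]<.135)&(np.hypot(C[...,0]-.406,C[...,1]-.287)<.05)
P=C[m];print("post",m.sum(),P.mean(0),np.median(P[:,2]))
if m.sum()>20: print(cv2.minEnclosingCircle(P[:,:2].astype(np.float32)))
for d in bot.pinpoint("handle",p)[:2]: uv=np.array(d["centre"])*[560,420]; print(d["confidence"],uv,onplane(p,uv,.119))
route([(.406,.287,.2,-23),(.406,.287,.09,-23)])
E
```

```text
post 934 [0.40444748 0.28916308 0.1171008 ] 0.11777585771103884
((0.403613418340683, 0.2882864475250244), 0.013068906962871552)
0.62 [270.2  174.09] [0.40597502 0.28893991 0.119     ]
t 3.58 [0.406  0.2498 0.2029] yaw -23.3 F [ 0.4 -1.5 -0. ] gap 0.8 gf 0.0
-> (0.406, 0.287, 0.2, -23) n 1 k 0.9 rot [-0.0, -0.0, -0.002]
  x1 [0.427, -0.184, 0.037]
-> (0.406, 0.287, 0.09, -23) n 3 k 2.8 rot [-0.0, -0.0, -0.0]
  x3 [-0.0, 0.0, 0.458]
```

arm_command(hand=[0.6,0.6,0.6,0.6,0.6], xyz=[[0.435,-0.214,0],[0,0,0.36],[0,0,0.36],[0,0,0.36],[0,0,0.36]], rot=[[0,0,0],[0,0,0],[0,0,0],[0,0,0],[0,0,0]])

```text
time: 4.0
tool_pos: [0.4058, 0.2849, 0.0869]
tcp_rot: [[0.401, 0.916, 0.001], [0.916, -0.401, -0.001], [-0.0, 0.001, -1.0]]
ft_force: [1.0, -0.4, -0.3]
finger_gap: 0.8
gripper_force: 0.0
```

arm_command(hand=[-1,-1,-1,-1,-1], xyz=[[0,0,0],[0,0,0],[0,0,0],[0,0,0],[0,0,0]], rot=[[0,0,0],[0,0,0],[0,0,0],[0,0,0],[0,0,0]], squeeze=60)

```text
time: 4.42
tool_pos: [0.4047, 0.2879, 0.09]
tcp_rot: [[0.399, 0.917, 0.001], [0.917, -0.399, 0.002], [0.002, 0.0, -1.0]]
ft_force: [-4.0, 1.8, 1.2]
finger_gap: 0.284
gripper_force: 59.5
```

```bash
python3 - <<'E'
from h import *
st()
s=bot.state();p=s["tool_pos"];print(np.hypot(p[0]-.5574,p[1]-.2223),np.degrees(np.arctan2(p[1]-.2223,p[0]-.5574)),np.round(s["q"],2))
E
```

```text
t 4.42 [0.4047 0.2879 0.09  ] yaw -23.5 F [-4.   1.8  1.2] gap 0.284 gf 59.5
0.16619619964172952 156.74111604272727 [-0.16  0.47 -0.69  2.01  0.41  0.8  -1.51]
```

arm_command(hand=[-1,-1,-1,-1,-1], xyz=[[0.194,0.009,0],[0.194,0.009,0],[0.194,0.009,0],[0.194,0.009,0],[0.194,0.009,0]], rot=[[0,0,0.045],[0,0,0.045],[0,0,0.045],[0,0,0.045],[0,0,0.045]])

```text
time: 4.83
tool_pos: [0.4512, 0.3496, 0.09]
tcp_rot: [[0.774, 0.633, 0.001], [0.633, -0.774, 0.001], [0.001, -0.001, -1.0]]
ft_force: [-12.1, -4.3, 1.1]
finger_gap: 0.288
gripper_force: 59.6
```

arm_command(hand=[-1,-1,-0.2,-0.2,-0.2], xyz=[[0,0,0],[0,0,0],[0,0,0],[0,0,0],[0,0,0]], rot=[[0,0,0],[0,0,0],[0,0,0],[0,0,0],[0,0,0]])

```text
time: 5.25
tool_pos: [0.4517, 0.3475, 0.0886]
tcp_rot: [[0.771, 0.637, 0.001], [0.637, -0.771, -0.0], [0.001, 0.001, -1.0]]
ft_force: [0.6, -0.0, -0.2]
finger_gap: 0.402
gripper_force: 0.0
```

arm_command(hand=[0.2,0.2,0.2,0.2,0.2], xyz=[[0,0,0],[0,0,-0.5],[0,0,-0.5],[0,0,-0.5],[0,0,-0.5]], rot=[[0,0,0],[0,0,0],[0,0,0],[0,0,0],[0,0,0]])

```text
time: 5.67
tool_pos: [0.451, 0.3477, 0.2497]
tcp_rot: [[0.771, 0.636, -0.0], [0.636, -0.771, -0.0], [-0.0, 0.0, -1.0]]
ft_force: [0.7, 1.2, -0.5]
finger_gap: 0.596
gripper_force: 0.0
```

```bash
cat >> h.py <<'E'
ctr=np.array([.5574,.2223])
def look(cams=("top","scene"),v=True):
    for c in cams:
        p=bot.read_camera(c); C=cloud(p); np.savez("last_"+c+".npz",C=C,im=p["image"])
        T=(np.hypot(C[...,0]-ctr[0],C[...,1]-ctr[1]))
        m=(C[...,2]>.1)&(C[...,2]<.128)&(T>.145)&(T<.185)&(p["image"].max(-1)<70)
        if m.sum()>15:
            q=np.median(C[m],0); print(c,"post?",m.sum(),q.round(3),"ang",round(np.degrees(np.arctan2(q[1]-ctr[1],q[0]-ctr[0])),1))
        for base in [0,.034,.065]:
            m=(C[...,2]>base+.1)&(C[...,2]<base+.118)
            n,l,s,ce=cv2.connectedComponentsWithStats(m.astype(np.uint8))
            for i in range(1,n):
                if 30<s[i,4]<160:
                    P=C[l==i]; r=cv2.minAreaRect(P[:,:2].astype(np.float32)); w=r[1]; a=r[2] if w[0]<w[1] else r[2]-90
                    if min(w)<.024 and .03<max(w)<.05: print(c,base,"fin",s[i,4],np.round(r[0],4),np.round(w,3),"thick dir",round(a,1),"z95",np.percentile(P[:,2],95).round(3))
E
python3 - <<'E'
from h import *
st(); look()
print(np.round(bot.state()["q"],2))
E
```

```text
t 5.67 [0.451  0.3477 0.2497] yaw -50.5 F [ 0.7  1.2 -0.5] gap 0.596 gf 0.0
top post? 35 [0.447 0.342 0.119] ang 132.8
top 0 fin 38 [ 0.9395 -0.2412] [0.019 0.034] thick dir 8.9 z95 0.104
top 0 fin 66 [ 0.6128 -0.0623] [0.014 0.039] thick dir 14.7 z95 0.116
top 0 fin 68 [ 0.5444 -0.1931] [0.015 0.04 ] thick dir 33.9 z95 0.117
top 0 fin 62 [ 0.4446 -0.0708] [0.04  0.014] thick dir -10.2 z95 0.116
scene post? 76 [0.456 0.347 0.118] ang 129.1
scene 0 fin 71 [ 0.4445 -0.0727] [0.043 0.02 ] thick dir -10.5 z95 0.116
scene 0 fin 82 [ 0.5434 -0.1929] [0.022 0.038] thick dir 34.7 z95 0.115
scene 0 fin 83 [ 0.6124 -0.0634] [0.016 0.037] thick dir 13.3 z95 0.115
scene 0 fin 32 [0.9174 0.5354] [0.034 0.005] thick dir -2.4 z95 0.104
scene 0 fin 41 [0.9182 0.5796] [0.048 0.005] thick dir -4.0 z95 0.104
scene 0 fin 43 [0.9183 0.6508] [0.043 0.008] thick dir -4.1 z95 0.104
scene 0 fin 33 [0.9181 0.7012] [0.005 0.041] thick dir 3.0 z95 0.106
scene 0.034 fin 73 [0.2095 0.4992] [0.038 0.02 ] thick dir -5.6 z95 0.151
[-0.27  0.36 -0.62  1.67  0.23  1.17 -1.83]
```

```bash
python3 - <<'E'
from h import *
route([(.4445,-.0715,.2,-10.5),(.4445,-.0715,.083,-10.5),(.4445,-.0715,.25,-10.5,5),(.4563,.2421,.25,39.8),(.4563,.2421,.118,39.8,4)])
E
```

```text
t 5.77 [0.4535 0.3506 0.255 ] yaw -50.5 F [ 0.6  0.2 -0.1] gap 0.602 gf 0.0
-> (0.4445, -0.0715, 0.2, -10.5) n 11 k 10.6 rot [0.0, -0.0, -0.03]
   [[-0.314, 0.364, 0.059], [-0.336, 0.343, 0.059], [-0.357, 0.321, 0.059], [-0.376, 0.298, 0.059], [-0.394, 0.274, 0.059]]
   [[-0.411, 0.249, 0.059], [-0.425, 0.223, 0.06], [-0.439, 0.195, 0.059], [-0.45, 0.168, 0.06], [-0.46, 0.139, 0.059]]
   [[-0.467, 0.11, 0.06]]
-> (0.4445, -0.0715, 0.083, -10.5) n 3 k 2.9 rot [0.001, -0.001, -0.001]
  x3 [-0.004, -0.004, 0.487]
-> (0.4445, -0.0715, 0.25, -10.5, 5) n 5 k 4.2 rot [0.0, -0.0, -0.0]
  x5 [0.001, 0.001, -0.417]
-> (0.4563, 0.2421, 0.25, 39.8) n 8 k 7.8 rot [0.0, -0.0, -0.052]
   [[0.485, -0.071, 0.001], [0.49, -0.018, 0.001], [0.489, 0.035, 0.001], [0.482, 0.088, 0.001], [0.47, 0.14, 0.0]]
   [[0.452, 0.19, 0.001], [0.429, 0.238, 0.0], [0.4, 0.284, 0.001]]
-> (0.4563, 0.2421, 0.118, 39.8, 4) n 4 k 3.3 rot [0.0, -0.0, -0.001]
  x4 [0.0, -0.001, 0.412]
```

arm_command(hand=[0.2,0.2,0.2,0.2,0.2], xyz=[[-0.314,0.364,0.059],[-0.336,0.343,0.059],[-0.357,0.321,0.059],[-0.376,0.298,0.059],[-0.394,0.274,0.059]], rot=[[0,0,-0.03],[0,0,-0.03],[0,0,-0.03],[0,0,-0.03],[0,0,-0.03]])

```text
time: 6.18
tool_pos: [0.4463, 0.1541, 0.2238]
tcp_rot: [[0.534, 0.845, 0.0], [0.845, -0.534, -0.001], [-0.0, 0.0, -1.0]]
ft_force: [0.5, -0.3, -0.4]
finger_gap: 0.598
gripper_force: 0.0
```

arm_command(hand=[0.2,0.2,0.2,0.2,0.2], xyz=[[-0.411,0.249,0.059],[-0.425,0.223,0.06],[-0.439,0.195,0.059],[-0.45,0.168,0.06],[-0.46,0.139,0.059]], rot=[[0,0,-0.03],[0,0,-0.03],[0,0,-0.03],[0,0,-0.03],[0,0,-0.03]])

```text
time: 6.6
tool_pos: [0.4418, -0.038, 0.2003]
tcp_rot: [[0.247, 0.969, 0.0], [0.969, -0.247, -0.001], [-0.001, 0.001, -1.0]]
ft_force: [1.0, -0.6, 0.3]
finger_gap: 0.604
gripper_force: 0.0
```

arm_command(hand=[0.2,0.2,0.2,0.2], xyz=[[-0.467,0.11,0.06],[0,0,0],[0,0,0],[0,0,0]], rot=[[0,0,-0.03],[0,0,0],[0,0,0],[0,0,0]])

```text
time: 6.93
tool_pos: [0.4415, -0.074, 0.1956]
tcp_rot: [[0.19, 0.982, -0.0], [0.982, -0.19, 0.0], [0.0, -0.0, -1.0]]
ft_force: [0.0, 1.5, 0.8]
finger_gap: 0.602
gripper_force: 0.0
```

```bash
python3 - <<'E'
from h import *
look(("wrist","scene"))
p=bot.read_camera("wrist");C=cloud(p)
m=(C[...,2]>.1)&(C[...,2]<.12)&(np.hypot(C[...,0]-.4445,C[...,1]+.0715)<.045)
P=C[m];print(m.sum(),cv2.minAreaRect(P[:,:2].astype(np.float32)) if m.sum()>20 else "")
route([(.4445,-.0715,.083,-10.5)])
E
```

```text
scene post? 75 [0.456 0.347 0.118] ang 129.0
scene 0 fin 71 [ 0.4434 -0.0724] [0.045 0.02 ] thick dir -12.3 z95 0.116
scene 0 fin 82 [ 0.542  -0.1928] [0.02  0.039] thick dir 34.9 z95 0.116
scene 0 fin 83 [ 0.6111 -0.0641] [0.02  0.037] thick dir 16.3 z95 0.116
895 ((0.44197747111320496, -0.07139889895915985), (0.03944804146885872, 0.013511846773326397), 78.88839721679688)
t 7.08 [ 0.4419 -0.0728  0.1959] yaw -10.8 F [-0.1  0.4 -0.5] gap 0.603 gf 0.0
-> (0.4445, -0.0715, 0.083, -10.5) n 3 k 2.8 rot [0.0, -0.0, -0.001]
  x3 [0.007, 0.009, 0.47]
```

arm_command(hand=[0.2,0.2,0.2,0.2,0.2], xyz=[[0,0.01,0.4],[0,0,0.4],[0,0,0.4],[0,0,0.2],[0,0,0]], rot=[[0,0,0],[0,0,0],[0,0,0],[0,0,0],[0,0,0]])

```text
time: 7.5
tool_pos: [0.4404, -0.0728, 0.0809]
tcp_rot: [[0.187, 0.982, -0.005], [0.982, -0.187, 0.002], [0.0, -0.006, -1.0]]
ft_force: [-1.0, -0.2, -0.4]
finger_gap: 0.598
gripper_force: 0.0
```

arm_command(hand=[-1,-1,-1,-1,-1], xyz=[[0,0,0],[0,0,0],[0,0,0],[0,0,0],[0,0,0]], rot=[[0,0,0],[0,0,0],[0,0,0],[0,0,0],[0,0,0]], squeeze=60)

```text
time: 7.92
tool_pos: [0.4433, -0.0743, 0.085]
tcp_rot: [[0.189, 0.982, 0.002], [0.982, -0.189, -0.001], [-0.0, 0.002, -1.0]]
ft_force: [-1.5, 2.1, 7.5]
finger_gap: 0.153
gripper_force: 64.1
```

arm_command(hand=[-1,-1,-1,-1,-1], xyz=[[0,0,-0.42],[0,0,-0.42],[0,0,-0.42],[0,0,-0.42],[0,0,-0.42]], rot=[[0,0,0],[0,0,0],[0,0,0],[0,0,0],[0,0,0]])

```text
time: 8.33
tool_pos: [0.442, -0.0743, 0.2538]
tcp_rot: [[0.189, 0.982, 0.0], [0.982, -0.189, -0.0], [-0.0, 0.0, -1.0]]
ft_force: [1.0, -1.2, -2.3]
finger_gap: 0.152
gripper_force: 62.6
```

```bash
python3 - <<'E'
from h import *
route([(.4563,.2421,.25,39.8,9),(.4563,.2421,.118,39.8,4)])
E
```

```text
t 8.33 [ 0.442  -0.0743  0.2538] yaw -10.9 F [ 1.  -1.2 -2.3] gap 0.152 gf 62.6
-> (0.4563, 0.2421, 0.25, 39.8, 9) n 9 k 7.9 rot [0.0, 0.0, -0.047]
   [[0.435, -0.064, 0.005], [0.439, -0.02, 0.005], [0.439, 0.023, 0.005], [0.435, 0.066, 0.005], [0.426, 0.108, 0.005]]
   [[0.414, 0.15, 0.005], [0.397, 0.189, 0.005], [0.377, 0.228, 0.006], [0.352, 0.263, 0.005]]
-> (0.4563, 0.2421, 0.118, 39.8, 4) n 4 k 3.3 rot [0.0, 0.0, 0.0]
  x4 [0.0, 0.0, 0.413]
```

arm_command(hand=[-1,-1,-1,-1,-1], xyz=[[0.435,-0.064,0.005],[0.439,-0.02,0.005],[0.439,0.023,0.005],[0.435,0.066,0.005],[0.426,0.108,0.005]], rot=[[0,0,-0.047],[0,0,-0.047],[0,0,-0.047],[0,0,-0.047],[0,0,-0.047]])

```text
time: 8.75
tool_pos: [0.4502, 0.1026, 0.2504]
tcp_rot: [[-0.301, 0.954, 0.001], [0.954, 0.301, -0.001], [-0.001, 0.001, -1.0]]
ft_force: [1.1, -0.1, -1.6]
finger_gap: 0.154
gripper_force: 62.6
```

arm_command(hand=[-1,-1,-1,-1,-1], xyz=[[0.414,0.15,0.005],[0.397,0.189,0.005],[0.377,0.228,0.005],[0.352,0.263,0.005],[0,0,0]], rot=[[0,0,-0.047],[0,0,-0.047],[0,0,-0.047],[0,0,-0.047],[0,0,0]])

```text
time: 9.17
tool_pos: [0.4553, 0.2493, 0.2489]
tcp_rot: [[-0.651, 0.759, 0.0], [0.759, 0.651, 0.005], [0.004, 0.004, -1.0]]
ft_force: [0.4, 0.3, -1.1]
finger_gap: 0.15
gripper_force: 62.7
```

```bash
python3 - <<'E'
from h import *
route([(.4563,.2421,.119,39.8,5)])
p=bot.read_camera("scene"); save(p,"s1.png",(180,80,460,290),2)
st()
E
```

```text
t 9.17 [0.4553 0.2493 0.2489] yaw 40.6 F [ 0.4  0.3 -1.1] gap 0.15 gf 62.7
-> (0.4563, 0.2421, 0.119, 39.8, 5) n 5 k 3.3 rot [0.0, -0.0, 0.001]
  x5 [-0.017, -0.011, 0.325]
t 9.22 [0.4556 0.2459 0.2485] yaw 40.3 F [-0.9 -0.6 -1.9] gap 0.15 gf 62.7
```

View pics/s1.png

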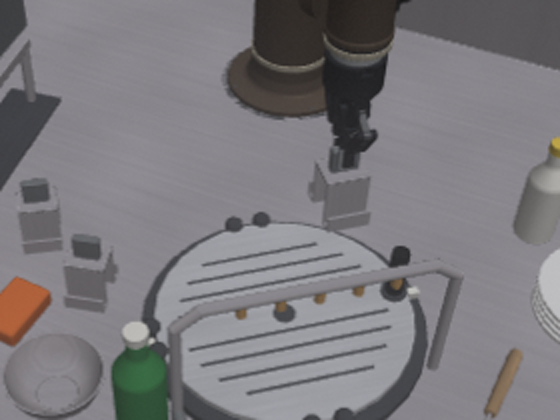

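arm_command(hand=[-1,-1,-1,-1,-1], xyz=[[-0.03,-0.02,0.4],[0,0,0.4],[0,0,0.4],[0,0,0.3],[0,0,0.1]], rot=[[0,0,0],[0,0,0],[0,0,0],[0,0,0],[0,0,0]])

```text
time: 9.63
tool_pos: [0.4555, 0.2368, 0.1185]
tcp_rot: [[-0.639, 0.769, -0.004], [0.769, 0.639, -0.004], [-0.0, -0.006, -1.0]]
ft_force: [-19.3, -15.4, 86.1]
finger_gap: 0.151
gripper_force: 76.0
```

arm_command(hand=[-1,-1,-1], xyz=[[0,0,0],[0,0,0],[0,0,0]], rot=[[0,0,0],[0,0,0],[0,0,0]])

```text
time: 9.88
tool_pos: [0.4577, 0.2385, 0.1209]
tcp_rot: [[-0.64, 0.769, 0.001], [0.769, 0.64, -0.0], [-0.001, 0.001, -1.0]]
ft_force: [-0.4, 0.3, -2.1]
finger_gap: 0.151
gripper_force: 62.9
```

```bash
python3 - <<'E'
from h import *
st()
E
```

```text
t 9.88 [0.4577 0.2385 0.1209] yaw 39.8 F [-0.4  0.3 -2.1] gap 0.151 gf 62.9
```

arm_command(hand=[-1,-1,-1,-0.4,-0.2], xyz=[[0,0,0.01],[0,0,0.01],[0,0,0],[0,0,0],[0,0,0]], rot=[[0,0,0],[0,0,0],[0,0,0],[0,0,0],[0,0,0]])

```text
time: 10.3
tool_pos: [0.4573, 0.2392, 0.1188]
tcp_rot: [[-0.641, 0.768, 0.0], [0.768, 0.641, 0.0], [-0.0, 0.0, -1.0]]
ft_force: [-1.0, 0.7, 0.1]
finger_gap: 0.397
gripper_force: 0.0
```

arm_command(hand=[-0.1,0,0,0,0], xyz=[[0,0,0],[0,0,-0.3],[0,0,-0.4],[0,0,-0.5],[0,0,-0.3]], rot=[[0,0,0],[0,0,0],[0,0,0],[0,0,0],[0,0,0]])

```text
time: 10.72
tool_pos: [0.4574, 0.2402, 0.2419]
tcp_rot: [[-0.641, 0.767, 0.002], [0.767, 0.641, 0.002], [-0.0, 0.003, -1.0]]
ft_force: [1.2, 1.0, 0.7]
finger_gap: 0.502
gripper_force: 0.0
```

```bash
python3 - <<'E'
from h import *
look()
route([(.5435,-.193,.2,34.8),(.5435,-.193,.087,34.8,4)])
E
```

```text
top 0 fin 31 [ 0.9412 -0.7253] [0.017 0.038] thick dir 6.4 z95 0.106
top 0 fin 65 [ 0.6128 -0.0624] [0.014 0.04 ] thick dir 15.1 z95 0.116
top 0 fin 67 [ 0.5447 -0.1925] [0.014 0.04 ] thick dir 36.1 z95 0.116
top 0.034 fin 52 [0.2043 0.494 ] [0.039 0.021] thick dir -58.3 z95 0.149
scene post? 70 [0.456 0.349 0.118] ang 128.8
scene 0 fin 80 [ 0.5426 -0.1921] [0.02  0.038] thick dir 35.0 z95 0.117
scene 0 fin 81 [ 0.6128 -0.0634] [0.017 0.038] thick dir 15.6 z95 0.116
scene 0 fin 43 [0.9185 0.6671] [0.048 0.005] thick dir -0.1 z95 0.104
scene 0.034 fin 94 [0.4601 0.2391] [0.019 0.039] thick dir 40.4 z95 0.15
t 10.82 [0.4589 0.2409 0.243 ] yaw 39.9 F [ 0.3 -0.4 -1. ] gap 0.497 gf 0.0
-> (0.5435, -0.193, 0.2, 34.8) n 12 k 11.1 rot [0.0, 0.0, 0.004]
   [[-0.403, -0.222, 0.044], [-0.405, -0.219, 0.044], [-0.407, -0.216, 0.044], [-0.409, -0.212, 0.044], [-0.411, -0.209, 0.044]]
   [[-0.412, -0.205, 0.044], [-0.414, -0.202, 0.044], [-0.416, -0.198, 0.044], [-0.417, -0.195, 0.044], [-0.419, -0.191, 0.044]]
   [[-0.421, -0.188, 0.044], [-0.422, -0.185, 0.045]]
-> (0.5435, -0.193, 0.087, 34.8, 4) n 4 k 2.8 rot [0.001, 0.0, -0.001]
  x4 [0.0, -0.002, 0.353]
```

arm_command(hand=[0.2,0.2,0.2,0.2,0.2], xyz=[[-0.403,-0.222,0.044],[-0.405,-0.219,0.044],[-0.407,-0.216,0.044],[-0.409,-0.212,0.044],[-0.411,-0.209,0.044]], rot=[[0,0,0.004],[0,0,0.004],[0,0,0.004],[0,0,0.004],[0,0,0.004]])

```text
time: 11.23
tool_pos: [0.4919, 0.0565, 0.2204]
tcp_rot: [[-0.608, 0.794, -0.0], [0.794, 0.608, -0.0], [-0.0, -0.0, -1.0]]
ft_force: [0.1, -0.4, -0.4]
finger_gap: 0.597
gripper_force: 0.0
```

arm_command(hand=[0.2,0.2,0.2,0.2,0.2], xyz=[[-0.412,-0.205,0.044],[-0.414,-0.202,0.044],[-0.416,-0.198,0.044],[-0.417,-0.195,0.044],[-0.419,-0.191,0.044]], rot=[[0,0,0.004],[0,0,0.004],[0,0,0.004],[0,0,0.004],[0,0,0.004]])

```text
time: 11.65
tool_pos: [0.5271, -0.1244, 0.2027]
tcp_rot: [[-0.574, 0.819, -0.001], [0.819, 0.574, -0.0], [0.0, -0.001, -1.0]]
ft_force: [-0.2, 0.7, -0.1]
finger_gap: 0.604
gripper_force: 0.0
```

arm_command(hand=[0.2,0.2,0.2,0.2,0.2], xyz=[[-0.421,-0.188,0.044],[-0.422,-0.185,0.044],[0,0,0],[0,0,0],[0,0,0]], rot=[[0,0,0.004],[0,0,0.004],[0,0,0],[0,0,0],[0,0,0]])

```text
time: 12.07
tool_pos: [0.541, -0.1942, 0.1957]
tcp_rot: [[-0.561, 0.828, -0.001], [0.828, 0.561, 0.001], [0.002, -0.0, -1.0]]
ft_force: [-0.6, -0.3, -0.2]
finger_gap: 0.599
gripper_force: 0.0
```

```bash
cat >> h.py <<'E'
def wfin(x,y,top=.112):
    p=bot.read_camera("wrist");C=cloud(p)
    m=(C[...,2]>top-.012)&(C[...,2]<top+.008)&(np.hypot(C[...,0]-x,C[...,1]-y)<.045)
    if m.sum()<20: print("no fin"); return
    P=C[m]; r=cv2.minAreaRect(P[:,:2].astype(np.float32)); w=r[1]; a=r[2] if w[0]<w[1] else r[2]-90
    print("wrist fin",m.sum(),np.round(r[0],4),np.round(w,3),"thick",round(a,1),"z",np.median(P[:,2]).round(4)); return r[0],a
E
python3 - <<'E'
from h import *
wfin(.5435,-.193)
route([(.5435,-.193,.087,34.8,4)])
E
```

```text
wrist fin 895 [ 0.5422 -0.1939] [0.014 0.04 ] thick 34.0 z 0.1107
t 12.12 [ 0.5412 -0.1934  0.196 ] yaw 34.2 F [0.8 0.  0.6] gap 0.6 gf 0.0
-> (0.5435, -0.193, 0.087, 34.8, 4) n 4 k 2.7 rot [0.0, -0.0, -0.001]
  x4 [-0.003, 0.007, 0.341]
```

arm_command(hand=[0.2,0.2,0.2,0.2,0.2], xyz=[[0,0.015,0.4],[0,0,0.4],[0,0,0.35],[0,0,0.2],[0,0,0]], rot=[[0,0,0],[0,0,0],[0,0,0],[0,0,0],[0,0,0]])

```text
time: 12.53
tool_pos: [0.5401, -0.1919, 0.0851]
tcp_rot: [[-0.563, 0.826, -0.005], [0.826, 0.563, 0.002], [0.005, -0.003, -1.0]]
ft_force: [0.3, 0.2, 0.0]
finger_gap: 0.601
gripper_force: 0.0
```

arm_command(hand=[-1,-1,-1,-1,-1], xyz=[[0,0,0],[0,0,0],[0,0,0],[0,0,0],[0,0,0]], rot=[[0,0,0],[0,0,0],[0,0,0],[0,0,0],[0,0,0]])

```text
time: 12.95
tool_pos: [0.5433, -0.1942, 0.0901]
tcp_rot: [[-0.561, 0.828, 0.002], [0.828, 0.561, -0.001], [-0.002, 0.001, -1.0]]
ft_force: [-2.0, 1.4, 7.5]
finger_gap: 0.152
gripper_force: 61.0
```

arm_command(hand=[-1,-1,-1,-1,-1], xyz=[[0,0,-0.4],[0,0,-0.42],[0,0,-0.42],[0,0,-0.42],[0,0,-0.4]], rot=[[0,0,0],[0,0,0],[0,0,0],[0,0,0],[0,0,0]])

```text
time: 13.37
tool_pos: [0.5421, -0.1942, 0.2555]
tcp_rot: [[-0.561, 0.828, 0.001], [0.828, 0.561, -0.0], [-0.001, 0.0, -1.0]]
ft_force: [1.2, 0.1, -2.9]
finger_gap: 0.153
gripper_force: 59.8
```

```bash
python3 - <<'E'
from h import *
route([(.4755,.141,.25,39.8,10)])
E
```

```text
t 13.37 [ 0.5421 -0.1942  0.2555] yaw 34.1 F [ 1.2  0.1 -2.9] gap 0.153 gf 59.8
-> (0.4755, 0.141, 0.25, 39.8, 10) n 10 k 8.5 rot [0.0, 0.0, -0.005]
   [[0.394, 0.166, 0.007], [0.392, 0.17, 0.007], [0.39, 0.174, 0.007], [0.388, 0.178, 0.006], [0.386, 0.182, 0.007]]
   [[0.384, 0.186, 0.006], [0.382, 0.191, 0.007], [0.381, 0.194, 0.006], [0.378, 0.198, 0.007], [0.377, 0.203, 0.006]]
```

arm_command(hand=[-1,-1,-1,-1,-1], xyz=[[0.394,0.166,0.007],[0.392,0.17,0.007],[0.39,0.174,0.007],[0.388,0.178,0.007],[0.386,0.182,0.007]], rot=[[0,0,-0.005],[0,0,-0.005],[0,0,-0.005],[0,0,-0.005],[0,0,-0.005]])

```text
time: 13.78
tool_pos: [0.5083, -0.0254, 0.2509]
tcp_rot: [[-0.603, 0.798, 0.001], [0.798, 0.603, -0.001], [-0.001, 0.0, -1.0]]
ft_force: [1.0, 0.2, -1.9]
finger_gap: 0.145
gripper_force: 59.8
```

arm_command(hand=[-1,-1,-1,-1,-1], xyz=[[0.384,0.186,0.007],[0.382,0.191,0.007],[0.381,0.194,0.007],[0.378,0.198,0.007],[0.377,0.203,0.007]], rot=[[0,0,-0.005],[0,0,-0.005],[0,0,-0.005],[0,0,-0.005],[0,0,-0.005]])

```text
time: 14.2
tool_pos: [0.4751, 0.1422, 0.2481]
tcp_rot: [[-0.644, 0.765, 0.001], [0.765, 0.644, -0.001], [-0.001, 0.0, -1.0]]
ft_force: [1.7, -1.4, -1.8]
finger_gap: 0.153
gripper_force: 59.8
```

arm_command(hand=[-1,-1,-1], xyz=[[0,0,0],[0,0,0],[0,0,0]], rot=[[0,0,0],[0,0,0],[0,0,0]])

```text
time: 14.45
tool_pos: [0.4758, 0.1404, 0.2477]
tcp_rot: [[-0.644, 0.765, 0.0], [0.765, 0.644, -0.001], [-0.001, -0.0, -1.0]]
ft_force: [-0.4, -0.2, -1.7]
finger_gap: 0.147
gripper_force: 59.8
```

```bash
python3 - <<'E'
from h import *
route([(.4755,.141,.126,39.8,4)])
look(("scene",))
E
```

```text
t 14.45 [0.4758 0.1404 0.2477] yaw 40.1 F [-0.4 -0.2 -1.7] gap 0.147 gf 59.8
-> (0.4755, 0.141, 0.126, 39.8, 4) n 4 k 3.0 rot [-0.0, 0.0, 0.001]
  x4 [0.002, 0.001, 0.38]
scene post? 74 [0.457 0.348 0.118] ang 128.6
scene 0 fin 83 [ 0.6106 -0.0642] [0.02  0.039] thick dir 15.8 z95 0.115
scene 0 fin 31 [0.7616 0.5061] [0.007 0.034] thick dir 5.5 z95 0.105
scene 0 fin 43 [0.7619 0.6689] [0.007 0.049] thick dir 0.0 z95 0.104
scene 0 fin 32 [0.9176 0.5788] [0.034 0.006] thick dir -2.6 z95 0.104
scene 0.034 fin 92 [0.4583 0.2392] [0.018 0.04 ] thick dir 42.3 z95 0.15
```

Descend decelerating to 0.126, then settle, creep and release.

arm_command(hand=[-1,-1,-1,-1,-1], xyz=[[0,0,0.4],[0,0,0.4],[0,0,0.35],[0,0,0.25],[0,0,0.1]], rot=[[0,0,0],[0,0,0],[0,0,0],[0,0,0],[0,0,0]])

```text
time: 14.92
tool_pos: [0.4746, 0.1384, 0.1247]
tcp_rot: [[-0.642, 0.767, -0.004], [0.767, 0.642, -0.002], [0.001, -0.004, -1.0]]
ft_force: [-0.4, -1.3, -1.1]
finger_gap: 0.149
gripper_force: 59.8
```

arm_command(hand=[-1,-1,-1,-1,-1], xyz=[[0,0,0],[0,0,0],[0,0,0.015],[0,0,0.015],[0,0,0]], rot=[[0,0,0],[0,0,0],[0,0,0],[0,0,0],[0,0,0]])

```text
time: 15.33
tool_pos: [0.4764, 0.1409, 0.1259]
tcp_rot: [[-0.644, 0.765, 0.002], [0.765, 0.644, 0.0], [-0.001, 0.001, -1.0]]
ft_force: [-0.4, 0.7, -1.8]
finger_gap: 0.147
gripper_force: 59.7
```

arm_command(hand=[-1,-1,-1,-1,-1], xyz=[[0,0,0.015],[0,0,0.015],[0,0,0.01],[0,0,0],[0,0,0]], rot=[[0,0,0],[0,0,0],[0,0,0],[0,0,0],[0,0,0]])

```text
time: 15.75
tool_pos: [0.4764, 0.1408, 0.124]
tcp_rot: [[-0.644, 0.765, 0.002], [0.765, 0.644, -0.002], [-0.003, 0.001, -1.0]]
ft_force: [-5.7, -4.4, 20.8]
finger_gap: 0.149
gripper_force: 63.0
```

arm_command(hand=[-0.4,-0.2,0,0,0], xyz=[[0,0,0],[0,0,0],[0,0,0],[0,0,-0.4],[0,0,-0.4]], rot=[[0,0,0],[0,0,0],[0,0,0],[0,0,0],[0,0,0]])

```text
time: 16.17
tool_pos: [0.4744, 0.1406, 0.1852]
tcp_rot: [[-0.644, 0.765, -0.004], [0.765, 0.644, -0.0], [0.003, -0.003, -1.0]]
ft_force: [1.1, -0.1, 1.0]
finger_gap: 0.499
gripper_force: 0.0
```

arm_command(hand=[0.2,0.2,0.2], xyz=[[0,0,-0.5],[0,0,0],[0,0,0]], rot=[[0,0,0],[0,0,0],[0,0,0]])

```text
time: 16.42
tool_pos: [0.477, 0.1414, 0.228]
tcp_rot: [[-0.644, 0.765, 0.004], [0.765, 0.644, 0.001], [-0.002, 0.004, -1.0]]
ft_force: [-0.1, -1.8, -1.0]
finger_gap: 0.603
gripper_force: 0.0
```

```bash
python3 - <<'E'
from h import *
look(("scene",))
route([(.612,-.0632,.21,15,8)])
E
```

```text
scene post? 78 [0.456 0.348 0.119] ang 128.9
scene 0 fin 84 [ 0.612  -0.0634] [0.018 0.038] thick dir 22.5 z95 0.115
scene 0.034 fin 71 [0.2098 0.4986] [0.035 0.024] thick dir -2.6 z95 0.151
scene 0.034 fin 87 [0.4783 0.1395] [0.02  0.039] thick dir 31.8 z95 0.149
scene 0.034 fin 94 [0.4578 0.2387] [0.018 0.041] thick dir 41.0 z95 0.149
t 16.47 [0.4761 0.1408 0.2264] yaw 40.1 F [ 0.8 -0.8 -0.2] gap 0.6 gf 0.0
-> (0.612, -0.0632, 0.21, 15, 8) n 8 k 6.1 rot [0.0, 0.0, 0.026]
   [[-0.381, -0.043, 0.026], [-0.382, -0.022, 0.026], [-0.383, -0.001, 0.026], [-0.382, 0.02, 0.026], [-0.381, 0.041, 0.026]]
   [[-0.378, 0.061, 0.026], [-0.374, 0.082, 0.026], [-0.369, 0.102, 0.026]]
```

arm_command(hand=[0.2,0.2,0.2,0.2,0.2], xyz=[[-0.381,-0.043,0.026],[-0.382,-0.022,0.026],[-0.383,-0.001,0.026],[-0.382,0.02,0.026],[-0.381,0.041,0.026]], rot=[[0,0,0.026],[0,0,0.026],[0,0,0.026],[0,0,0.026],[0,0,0.026]])

```text
time: 16.88
tool_pos: [0.5605, 0.0119, 0.2136]
tcp_rot: [[-0.412, 0.911, -0.003], [0.911, 0.412, -0.0], [0.001, -0.003, -1.0]]
ft_force: [0.6, 1.2, 0.2]
finger_gap: 0.599
gripper_force: 0.0
```

arm_command(hand=[0.2,0.2,0.2,0.2,0.2], xyz=[[-0.378,0.061,0.026],[-0.374,0.082,0.026],[-0.369,0.102,0.026],[0,0,0],[0,0,0]], rot=[[0,0,0.026],[0,0,0.026],[0,0,0.026],[0,0,0],[0,0,0]])

```text
time: 17.3
tool_pos: [0.6112, -0.0649, 0.2066]
tcp_rot: [[-0.258, 0.966, -0.004], [0.966, 0.258, 0.0], [0.001, -0.004, -1.0]]
ft_force: [0.3, 0.5, -0.4]
finger_gap: 0.601
gripper_force: 0.0
```

```bash
python3 - <<'E'
from h import *
wfin(.612,-.063)
route([(.612,-.0632,.087,15,4)])
E
```

```text
wrist fin 812 [ 0.6102 -0.0638] [0.013 0.04 ] thick 14.7 z 0.1108
t 17.35 [ 0.6109 -0.0629  0.2073] yaw 15.1 F [0.3 0.2 0.2] gap 0.602 gf 0.0
-> (0.612, -0.0632, 0.087, 15, 4) n 4 k 3.0 rot [-0.0, -0.0, 0.0]
  x4 [-0.003, 0.004, 0.376]
```

arm_command(hand=[0.2,0.2,0.2,0.2,0.2], xyz=[[0,0,0.4],[0,0,0.4],[0,0,0.4],[0,0,0.3],[0,0,0]], rot=[[0,0,0],[0,0,0],[0,0,0],[0,0,0],[0,0,0]])

```text
time: 17.77
tool_pos: [0.6074, -0.0614, 0.0839]
tcp_rot: [[-0.264, 0.964, -0.009], [0.965, 0.264, 0.001], [0.004, -0.008, -1.0]]
ft_force: [-1.2, -1.3, -0.4]
finger_gap: 0.602
gripper_force: 0.0
```

arm_command(hand=[-1,-1,-1,-1,-1], xyz=[[0,0,0],[0,0,0],[0,0,0],[0,0,0],[0,0,0]], rot=[[0,0,0],[0,0,0],[0,0,0],[0,0,0],[0,0,0]])

```text
time: 18.18
tool_pos: [0.6125, -0.0627, 0.091]
tcp_rot: [[-0.261, 0.965, 0.002], [0.965, 0.261, -0.0], [-0.001, 0.002, -1.0]]
ft_force: [-2.4, -0.3, 6.8]
finger_gap: 0.146
gripper_force: 63.3
```

arm_command(hand=[-1,-1,-1,-1,-1], xyz=[[0,0,-0.4],[0,0,-0.42],[0,0,-0.42],[0,0,-0.42],[0,0,-0.4]], rot=[[0,0,0],[0,0,0],[0,0,0],[0,0,0],[0,0,0]])

```text
time: 18.6
tool_pos: [0.6116, -0.063, 0.2565]
tcp_rot: [[-0.261, 0.965, 0.001], [0.965, 0.261, -0.0], [-0.0, 0.001, -1.0]]
ft_force: [-0.1, -0.9, -1.8]
finger_gap: 0.154
gripper_force: 62.2
```

```bash
python3 - <<'E'
from h import *
route([(.5785,.1033,.25,39.8,6)])
E
```

```text
t 18.6 [ 0.6116 -0.063   0.2565] yaw 15.1 F [-0.1 -0.9 -1.8] gap 0.154 gf 62.2
-> (0.5785, 0.1033, 0.25, 39.8, 6) n 6 k 4.2 rot [0.0, 0.0, -0.034]
   [[0.352, 0.024, 0.013], [0.35, 0.049, 0.013], [0.345, 0.074, 0.014], [0.339, 0.098, 0.013], [0.332, 0.122, 0.014]]
   [[0.322, 0.145, 0.013]]
```

arm_command(hand=[-1,-1,-1,-1,-1], xyz=[[0.352,0.024,0.013],[0.35,0.049,0.013],[0.345,0.074,0.013],[0.339,0.098,0.013],[0.332,0.122,0.013]], rot=[[0,0,-0.034],[0,0,-0.034],[0,0,-0.034],[0,0,-0.034],[0,0,-0.034]])

```text
time: 19.02
tool_pos: [0.5836, 0.0768, 0.2492]
tcp_rot: [[-0.584, 0.812, 0.001], [0.812, 0.584, -0.0], [-0.001, 0.0, -1.0]]
ft_force: [0.4, -0.0, -2.1]
finger_gap: 0.147
gripper_force: 62.2
```

arm_command(hand=[-1,-1,-1,-1,-1], xyz=[[0.322,0.145,0.013],[0,0,0],[0,0,0],[0,0,0],[0,0,0]], rot=[[0,0,-0.034],[0,0,0],[0,0,0],[0,0,0],[0,0,0]])

```text
time: 19.43
tool_pos: [0.579, 0.1019, 0.2478]
tcp_rot: [[-0.636, 0.772, 0.0], [0.772, 0.636, -0.001], [-0.001, -0.0, -1.0]]
ft_force: [-0.1, -0.2, -1.9]
finger_gap: 0.145
gripper_force: 62.2
```

```bash
python3 - <<'E'
from h import *
look(("scene",))
route([(.5785,.1033,.13,39.8,5)])
E
```

```text
scene post? 75 [0.456 0.348 0.118] ang 128.8
scene 0.034 fin 90 [0.4781 0.1397] [0.018 0.038] thick dir 44.4 z95 0.149
scene 0.034 fin 92 [0.4587 0.238 ] [0.017 0.04 ] thick dir 40.5 z95 0.15
t 19.48 [0.579  0.1018 0.2478] yaw 39.5 F [ 0.  -1.1 -2. ] gap 0.149 gf 62.2
-> (0.5785, 0.1033, 0.13, 39.8, 5) n 5 k 2.9 rot [-0.0, 0.0, -0.001]
  x5 [0.004, 0.001, 0.294]
```

arm_command(hand=[-1,-1,-1,-1,-1], xyz=[[0,0,0.4],[0,0,0.4],[0,0,0.35],[0,0,0.25],[0,0,0.07]], rot=[[0,0,0],[0,0,0],[0,0,0],[0,0,0],[0,0,0]])

```text
time: 19.9
tool_pos: [0.577, 0.1012, 0.1266]
tcp_rot: [[-0.636, 0.772, -0.005], [0.772, 0.636, -0.001], [0.002, -0.005, -1.0]]
ft_force: [0.4, -1.2, -1.9]
finger_gap: 0.151
gripper_force: 62.2
```

arm_command(hand=[-1,-1,-1,-1,-1], xyz=[[0,0,0],[0,0,0],[0,0,0.015],[0,0,0.015],[0,0,0.015]], rot=[[0,0,0],[0,0,0],[0,0,0],[0,0,0],[0,0,0]])

```text
time: 20.32
tool_pos: [0.5794, 0.1033, 0.1278]
tcp_rot: [[-0.637, 0.771, 0.002], [0.771, 0.637, 0.0], [-0.001, 0.002, -1.0]]
ft_force: [-0.8, -1.2, -1.6]
finger_gap: 0.149
gripper_force: 62.1
```

arm_command(hand=[-1,-1,-1], xyz=[[0,0,0.015],[0,0,0],[0,0,0]], rot=[[0,0,0],[0,0,0],[0,0,0]])

```text
time: 20.57
tool_pos: [0.5787, 0.1033, 0.1256]
tcp_rot: [[-0.638, 0.77, 0.0], [0.77, 0.638, -0.0], [-0.0, 0.0, -1.0]]
ft_force: [-0.7, 0.5, -1.8]
finger_gap: 0.149
gripper_force: 62.1
```

arm_command(hand=[-1,-1,-1,-1], xyz=[[0,0,0.015],[0,0,0.01],[0,0,0],[0,0,0]], rot=[[0,0,0],[0,0,0],[0,0,0],[0,0,0]])

```text
time: 20.9
tool_pos: [0.579, 0.1034, 0.1251]
tcp_rot: [[-0.638, 0.77, 0.001], [0.77, 0.638, -0.001], [-0.001, 0.0, -1.0]]
ft_force: [-4.8, -1.5, 11.9]
finger_gap: 0.148
gripper_force: 64.1
```

arm_command(hand=[-0.4,-0.2,0,0,0], xyz=[[0,0,0],[0,0,0],[0,0,0],[0,0,-0.4],[0,0,-0.4]], rot=[[0,0,0],[0,0,0],[0,0,0],[0,0,0],[0,0,0]])

```text
time: 21.32
tool_pos: [0.5774, 0.1029, 0.1863]
tcp_rot: [[-0.638, 0.77, -0.005], [0.77, 0.638, -0.0], [0.003, -0.004, -1.0]]
ft_force: [1.1, -0.2, 1.0]
finger_gap: 0.5
gripper_force: 0.0
```

arm_command(hand=[0.2,0.2,0.2,0.2,0.2], xyz=[[0,0,-0.5],[0,0,-0.3],[0,0,0],[0,0,0],[0,0,0]], rot=[[0,0,0],[0,0,0],[0,0,0],[0,0,0],[0,0,0]])

```text
time: 21.73
tool_pos: [0.5783, 0.1029, 0.2506]
tcp_rot: [[-0.637, 0.771, -0.001], [0.771, 0.637, -0.0], [0.0, -0.001, -1.0]]
ft_force: [0.9, -0.2, -0.6]
finger_gap: 0.598
gripper_force: 0.0
```

```bash
python3 - <<'E'
from h import *
look()
p=bot.read_camera("scene"); save(p,"s2.png",(180,80,460,290),2)
route([(.452,.3485,.24,-50.3,13),(.452,.3485,.088,-50.3,5)])
E
```

```text
top post? 63 [0.45  0.345 0.119] ang 131.2
top 0 fin 31 [ 0.9411 -0.6981] [0.017 0.032] thick dir 3.3 z95 0.104
top 0.034 fin 58 [0.4764 0.144 ] [0.014 0.034] thick dir 39.8 z95 0.151
top 0.034 fin 66 [0.4573 0.2382] [0.014 0.039] thick dir 38.5 z95 0.151
top 0.034 fin 49 [0.2034 0.4962] [0.035 0.023] thick dir -44.3 z95 0.15
scene post? 75 [0.456 0.348 0.118] ang 129.0
scene 0 fin 42 [0.7619 0.6775] [0.049 0.007] thick dir -0.5 z95 0.105
scene 0 fin 44 [0.9176 0.5427] [0.041 0.006] thick dir -1.1 z95 0.105
scene 0 fin 43 [0.8916 0.7272] [0.005 0.046] thick dir 89.9 z95 0.104
scene 0.034 fin 92 [0.4785 0.1406] [0.019 0.04 ] thick dir 40.7 z95 0.15
scene 0.034 fin 91 [0.4578 0.2387] [0.018 0.042] thick dir 45.0 z95 0.15
scene 0.034 fin 99 [0.5812 0.1005] [0.016 0.039] thick dir 34.4 z95 0.149
t 21.88 [0.5781 0.103  0.2499] yaw 39.6 F [ 0.3  0.  -0.5] gap 0.601 gf 0.0
-> (0.452, 0.3485, 0.24, -50.3, 13) n 13 k 12.8 rot [-0.0, 0.0, 0.058]
   [[0.259, 0.057, 0.01], [0.264, 0.025, 0.01], [0.265, -0.007, 0.01], [0.263, -0.039, 0.01], [0.256, -0.07, 0.01]]
   [[0.245, -0.101, 0.01], [0.231, -0.13, 0.01], [0.214, -0.157, 0.009], [0.194, -0.182, 0.01], [0.17, -0.204, 0.009]]
   [[0.144, -0.223, 0.01], [0.116, -0.239, 0.009], [0.086, -0.251, 0.01]]
-> (0.452, 0.3485, 0.088, -50.3, 5) n 5 k 3.8 rot [-0.0, 0.0, -0.001]
  x5 [0.001, 0.0, 0.38]
```

View pics/s2.png

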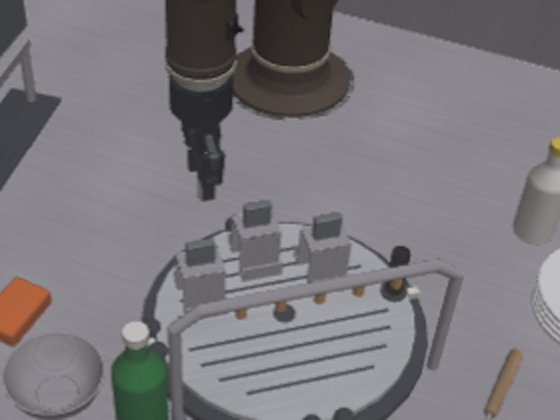

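arm_command(hand=[0.3,0.3,0.3,0.3,0.3], xyz=[[0.259,0.057,0.01],[0.264,0.025,0.01],[0.265,-0.007,0.01],[0.263,-0.039,0.01],[0.256,-0.07,0.01]], rot=[[0,0,0.058],[0,0,0.058],[0,0,0.058],[0,0,0.058],[0,0,0.058]])

```text
time: 22.3
tool_pos: [0.5293, 0.1983, 0.2463]
tcp_rot: [[-0.078, 0.997, -0.002], [0.997, 0.078, -0.0], [-0.0, -0.002, -1.0]]
ft_force: [0.4, -0.9, 0.6]
finger_gap: 0.65
gripper_force: 0.0
```

arm_command(hand=[0.3,0.3,0.3,0.3,0.3], xyz=[[0.245,-0.101,0.01],[0.231,-0.13,0.01],[0.214,-0.157,0.01],[0.194,-0.182,0.01],[0.17,-0.204,0.01]], rot=[[0,0,0.058],[0,0,0.058],[0,0,0.058],[0,0,0.058],[0,0,0.058]])

```text
time: 22.72
tool_pos: [0.4808, 0.2927, 0.2423]
tcp_rot: [[0.505, 0.863, -0.002], [0.863, -0.505, -0.001], [-0.002, -0.001, -1.0]]
ft_force: [-0.9, -0.4, 0.1]
finger_gap: 0.649
gripper_force: 0.0
```

arm_command(hand=[0.3,0.3,0.3,0.3,0.3], xyz=[[0.144,-0.223,0.01],[0.116,-0.239,0.01],[0.086,-0.251,0.01],[0,0,0],[0,0,0]], rot=[[0,0,0.058],[0,0,0.058],[0,0,0.058],[0,0,0],[0,0,0]])

```text
time: 23.13
tool_pos: [0.4514, 0.3498, 0.2401]
tcp_rot: [[0.773, 0.634, -0.001], [0.634, -0.773, -0.001], [-0.002, -0.0, -1.0]]
ft_force: [0.2, -0.5, -0.3]
finger_gap: 0.65
gripper_force: 0.0
```

```bash
python3 - <<'E'
from h import *
st(); look(("scene",)); print(np.round(bot.state()["q"],2))
p=bot.read_camera("wrist");C=cloud(p)
m=(C[...,2]>.11)&(C[...,2]<.125)&(np.hypot(C[...,0]-.452,C[...,1]-.3485)<.05)
print(m.sum(),cv2.minEnclosingCircle(C[m][:,:2].astype(np.float32)) if m.sum()>9 else "")
route([(.452,.3485,.088,-50.3,5)])
E
```

```text
t 23.13 [0.4514 0.3498 0.2401] yaw -50.6 F [ 0.2 -0.5 -0.3] gap 0.65 gf 0.0
scene post? 74 [0.455 0.348 0.119] ang 129.1
scene 0 fin 37 [0.7617 0.6694] [0.007 0.048] thick dir 0.8 z95 0.104
scene 0 fin 36 [0.7644 0.7161] [0.036 0.018] thick dir -35.1 z95 0.104
scene 0 fin 38 [0.9089 0.4551] [0.037 0.019] thick dir -51.0 z95 0.104
scene 0.034 fin 90 [0.4777 0.1393] [0.02  0.041] thick dir 39.7 z95 0.15
scene 0.034 fin 91 [0.4577 0.2381] [0.021 0.04 ] thick dir 35.8 z95 0.15
scene 0.034 fin 96 [0.5815 0.1011] [0.017 0.038] thick dir 43.0 z95 0.151
[-0.33  0.37 -0.54  1.69  0.2   1.14 -1.81]
634 ((0.4485403299331665, 0.3487013876438141), 0.012996381148695946)
t 23.23 [0.4529 0.348  0.2403] yaw -50.8 F [ 0.5  0.3 -0.3] gap 0.654 gf 0.0
-> (0.452, 0.3485, 0.088, -50.3, 5) n 5 k 3.8 rot [0.0, 0.0, -0.001]
  x5 [-0.0, -0.003, 0.381]
```

arm_command(hand=[0.3,0.3,0.3,0.3,0.3], xyz=[[0,0,0.4],[0,0,0.4],[0,0,0.4],[0,0,0.4],[0,0,0.3]], rot=[[0,0,0],[0,0,0],[0,0,0],[0,0,0],[0,0,0]])

```text
time: 23.65
tool_pos: [0.4529, 0.3464, 0.0863]
tcp_rot: [[0.776, 0.631, -0.002], [0.631, -0.776, -0.002], [-0.003, 0.001, -1.0]]
ft_force: [0.3, -0.3, -0.3]
finger_gap: 0.65
gripper_force: 0.0
```

arm_command(hand=[-1,-1,-1,-1,-1], xyz=[[0,0,0],[0,0,0],[0,0,0],[0,0,0],[0,0,0]], rot=[[0,0,0],[0,0,0],[0,0,0],[0,0,0],[0,0,0]], squeeze=60)

```text
time: 24.07
tool_pos: [0.4514, 0.3496, 0.0895]
tcp_rot: [[0.775, 0.632, -0.002], [0.632, -0.775, 0.001], [-0.001, -0.002, -1.0]]
ft_force: [-4.0, 5.0, -14.4]
finger_gap: 0.284
gripper_force: 59.7
```

arm_command(hand=[-1,-1,-1,-1,-1], xyz=[[-0.065,0.001,0],[-0.065,0.001,0],[-0.13,0.004,0],[-0.13,0.004,0],[-0.13,0.004,0]], rot=[[0,0,-0.015],[0,0,-0.015],[0,0,-0.03],[0,0,-0.03],[0,0,-0.03]])

```text
time: 24.48
tool_pos: [0.4226, 0.319, 0.0895]
tcp_rot: [[0.591, 0.807, -0.001], [0.807, -0.591, 0.001], [-0.0, -0.001, -1.0]]
ft_force: [-1.9, 3.7, -14.1]
finger_gap: 0.287
gripper_force: 61.6
```

```bash
cat >> h.py <<'E'
def pol():
    s=bot.state();p=s["tool_pos"];print("r %.4f ang %.1f yaw %.1f"%(np.hypot(p[0]-ctr[0],p[1]-ctr[1]),np.degrees(np.arctan2(p[1]-ctr[1],p[0]-ctr[0])),yawy(s["tcp_rot"])),np.round(s["q"],2)); st()
E
python3 - <<'E'
from h import *
pol()
E
```

```text
r 0.1660 ang 144.3 yaw -36.2 [-0.3   0.49 -0.56  1.94  0.35  0.81 -1.68]
t 24.48 [0.4226 0.319  0.0895] yaw -36.2 F [ -1.9   3.7 -14.1] gap 0.287 gf 61.6
```

Tracking well; continue in batches of three calls.

arm_command(hand=[-1,-1,-1,-1,-1], xyz=[[-0.13,0.004,0],[-0.13,0.004,0],[-0.13,0.004,0],[-0.13,0.004,0],[-0.13,0.004,0]], rot=[[0,0,-0.03],[0,0,-0.03],[0,0,-0.03],[0,0,-0.03],[0,0,-0.03]])

```text
time: 24.9
tool_pos: [0.3989, 0.2725, 0.0895]
tcp_rot: [[0.312, 0.95, -0.001], [0.95, -0.312, 0.0], [-0.0, -0.001, -1.0]]
ft_force: [-0.9, 3.2, -16.7]
finger_gap: 0.286
gripper_force: 61.4
```

arm_command(hand=[-1,-1,-1,-1,-1], xyz=[[-0.13,0.004,0],[-0.13,0.004,0],[-0.13,0.004,0],[-0.13,0.004,0],[-0.13,0.004,0]], rot=[[0,0,-0.03],[0,0,-0.03],[0,0,-0.03],[0,0,-0.03],[0,0,-0.03]])

```text
time: 25.32
tool_pos: [0.391, 0.2211, 0.0895]
tcp_rot: [[0.004, 1.0, 0.0], [1.0, -0.004, -0.0], [-0.0, 0.0, -1.0]]
ft_force: [1.5, 3.1, -19.6]
finger_gap: 0.285
gripper_force: 61.1
```

```bash
python3 - <<'E'
from h import *
pol()
E
```

```text
r 0.1664 ang -179.6 yaw -0.2 [-0.01  0.41 -0.74  2.12  0.4   0.76 -1.01]
t 25.32 [0.391  0.2211 0.0895] yaw -0.2 F [  1.5   3.1 -19.6] gap 0.285 gf 61.1
```

arm_command(hand=[-1,-1,-1,-1,-1], xyz=[[-0.13,0.004,0.003],[-0.13,0.004,0.003],[-0.13,0.004,0],[-0.13,0.004,0],[-0.13,0.004,0]], rot=[[0,0,-0.03],[0,0,-0.03],[0,0,-0.03],[0,0,-0.03],[0,0,-0.03]])

```text
time: 25.73
tool_pos: [0.3995, 0.1701, 0.0895]
tcp_rot: [[-0.305, 0.952, 0.002], [0.952, 0.305, 0.0], [-0.0, 0.001, -1.0]]
ft_force: [1.8, 2.8, -16.5]
finger_gap: 0.289
gripper_force: 61.4
```

arm_command(hand=[-1,-1,-1,-1,-1], xyz=[[-0.13,0.004,0],[-0.13,0.004,0],[-0.13,0.004,0],[-0.13,0.004,0],[-0.13,0.004,0]], rot=[[0,0,-0.03],[0,0,-0.03],[0,0,-0.03],[0,0,-0.03],[0,0,-0.03]])

```text
time: 26.15
tool_pos: [0.4229, 0.1245, 0.0895]
tcp_rot: [[-0.585, 0.811, 0.002], [0.811, 0.585, 0.001], [-0.0, 0.002, -1.0]]
ft_force: [4.1, 6.4, -20.4]
finger_gap: 0.284
gripper_force: 61.2
```

```bash
python3 - <<'E'
from h import *
pol()
E
```

```text
r 0.1662 ang -144.0 yaw 35.8 [ 0.33  0.44 -0.88  2.13  0.49  0.78 -0.23]
t 26.15 [0.4229 0.1245 0.0895] yaw 35.8 F [  4.1   6.4 -20.4] gap 0.284 gf 61.2
```

arm_command(hand=[-1,-1,-1,-1,-1], xyz=[[-0.13,0.004,0.003],[-0.13,0.004,0.003],[-0.13,0.004,0],[-0.13,0.004,0],[-0.13,0.004,0]], rot=[[0,0,-0.03],[0,0,-0.03],[0,0,-0.03],[0,0,-0.03],[0,0,-0.03]])

```text
time: 26.57
tool_pos: [0.46, 0.088, 0.0895]
tcp_rot: [[-0.807, 0.591, 0.003], [0.591, 0.807, 0.002], [-0.002, 0.003, -1.0]]
ft_force: [2.5, 8.5, -14.7]
finger_gap: 0.284
gripper_force: 61.8
```

arm_command(hand=[-1,-1,-1,-1,-1], xyz=[[-0.13,0.004,0],[-0.13,0.004,0],[-0.13,0.004,0],[-0.13,0.004,0],[-0.13,0.004,0]], rot=[[0,0,-0.03],[0,0,-0.03],[0,0,-0.03],[0,0,-0.03],[0,0,-0.03]])

```text
time: 26.98
tool_pos: [0.5057, 0.0649, 0.0895]
tcp_rot: [[-0.95, 0.312, 0.003], [0.312, 0.95, 0.003], [-0.001, 0.004, -1.0]]
ft_force: [1.5, 10.5, -13.7]
finger_gap: 0.283
gripper_force: 62.0
```

arm_command(hand=[-1,-1,-1,-1,-1], xyz=[[-0.13,0.004,0],[-0.13,0.004,0],[-0.13,0.004,0],[-0.13,0.004,0],[-0.13,0.004,0]], rot=[[0,0,-0.03],[0,0,-0.03],[0,0,-0.03],[0,0,-0.03],[0,0,-0.03]])

```text
time: 27.4
tool_pos: [0.5561, 0.0571, 0.0895]
tcp_rot: [[-1.0, 0.003, 0.001], [0.003, 1.0, 0.004], [-0.001, 0.004, -1.0]]
ft_force: [-1.7, 11.6, -10.0]
finger_gap: 0.288
gripper_force: 62.3
```

```bash
python3 - <<'E'
from h import *
pol()
E
```

```text
r 0.1652 ang -90.4 yaw 89.8 [ 0.54  0.7  -1.02  1.85  0.7   1.    0.78]
t 27.4 [0.5561 0.0571 0.0895] yaw 89.8 F [ -1.7  11.6 -10. ] gap 0.288 gf 62.3
```

arm_command(hand=[-1,-1,-1,-1,-1], xyz=[[-0.13,0.004,0],[-0.13,0.004,0],[-0.13,0.004,0],[-0.13,0.004,0],[-0.13,0.004,0]], rot=[[0,0,-0.03],[0,0,-0.03],[0,0,-0.03],[0,0,-0.03],[0,0,-0.03]])

```text
time: 27.82
tool_pos: [0.6066, 0.065, 0.0895]
tcp_rot: [[-0.952, -0.306, -0.0], [-0.306, 0.952, 0.004], [-0.001, 0.004, -1.0]]
ft_force: [-3.2, 9.9, -7.1]
finger_gap: 0.286
gripper_force: 62.6
```

arm_command(hand=[-1,-1,-1,-1,-1], xyz=[[-0.13,0.004,0],[-0.13,0.004,0],[-0.13,0.004,0],[-0.13,0.004,0],[-0.087,0.002,0]], rot=[[0,0,-0.03],[0,0,-0.03],[0,0,-0.03],[0,0,-0.03],[0,0,-0.02]])

```text
time: 28.23
tool_pos: [0.6494, 0.086, 0.0895]
tcp_rot: [[-0.823, -0.568, -0.002], [-0.568, 0.823, 0.003], [0.0, 0.004, -1.0]]
ft_force: [-6.8, 8.3, -3.1]
finger_gap: 0.284
gripper_force: 63.0
```

arm_command(hand=[-1,-1,-1,-1,-1], xyz=[[-0.065,0.001,0],[-0.043,0.001,0],[-0.03,0,0],[0,0,0],[0,0,0]], rot=[[0,0,-0.015],[0,0,-0.01],[0,0,-0.007],[0,0,0],[0,0,0]])

```text
time: 28.65
tool_pos: [0.6589, 0.093, 0.0896]
tcp_rot: [[-0.784, -0.62, 0.0], [-0.62, 0.784, 0.004], [-0.003, 0.003, -1.0]]
ft_force: [-0.7, 10.6, -8.0]
finger_gap: 0.284
gripper_force: 62.4
```

```bash
python3 - <<'E'
from h import *
pol(); look()
p=bot.read_camera("scene"); save(p,"s3.png",(180,80,460,290),2)
E
```

```text
r 0.1643 ang -51.9 yaw 128.3 [ 0.44  0.9  -1.09  1.57  0.84  1.2   1.42]
t 28.65 [0.6589 0.093  0.0896] yaw 128.3 F [-0.7 10.6 -8. ] gap 0.284 gf 62.4
top 0 fin 55 [0.9417 0.2372] [0.043 0.02 ] thick dir -1.4 z95 0.106
top 0 fin 33 [ 0.9418 -0.7294] [0.032 0.019] thick dir -4.2 z95 0.105
top 0.034 fin 65 [0.6572 0.2018] [0.014 0.039] thick dir 44.5 z95 0.15
top 0.034 fin 63 [0.6371 0.3008] [0.013 0.039] thick dir 38.7 z95 0.15
top 0.034 fin 74 [0.535  0.3427] [0.014 0.04 ] thick dir 36.6 z95 0.15
top 0.034 fin 56 [0.2043 0.4952] [0.038 0.023] thick dir -53.2 z95 0.151
scene post? 105 [0.666 0.097 0.118] ang -49.2
scene 0 fin 36 [0.8659 0.7279] [0.004 0.047] thick dir 90.0 z95 0.103
scene 0.034 fin 72 [0.2083 0.5002] [0.036 0.023] thick dir -3.2 z95 0.151
scene 0.034 fin 110 [0.638  0.3005] [0.019 0.039] thick dir 37.9 z95 0.149
```

View pics/s3.png

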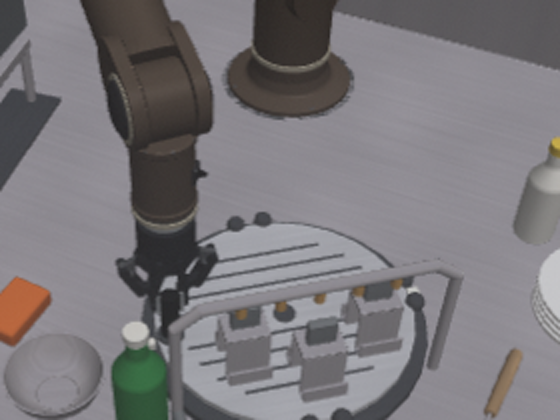

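arm_command(hand=[-0.1,0,0,0,0], xyz=[[0,0,0],[0,0,0],[0,0,0],[0,0,0],[0,0,0]], rot=[[0,0,0],[0,0,0],[0,0,0],[0,0,0],[0,0,0]])

```text
time: 29.22
tool_pos: [0.6599, 0.0891, 0.0889]
tcp_rot: [[-0.787, -0.617, 0.001], [-0.617, 0.787, -0.001], [-0.0, -0.001, -1.0]]
ft_force: [-0.4, -0.2, 0.5]
finger_gap: 0.501
gripper_force: 0.0
```

arm_command(hand=[0,0,0,0,0], xyz=[[0,0,0],[0,0,0],[0,0,0],[0,0,0],[0,0,0]], rot=[[0,0,0],[0,0,0],[0,0,0],[0,0,0],[0,0,0]])

```text
time: 29.63
tool_pos: [0.6593, 0.09, 0.088]
tcp_rot: [[-0.786, -0.618, -0.0], [-0.618, 0.786, 0.0], [0.0, 0.0, -1.0]]
ft_force: [-0.2, 0.2, -0.2]
finger_gap: 0.499
gripper_force: 0.0
```

arm_command(hand=[0,0,0,0,0], xyz=[[0,0,0],[0,0,0],[0,0,0],[0,0,0],[0,0,0]], rot=[[0,0,0],[0,0,0],[0,0,0],[0,0,0],[0,0,0]])

```text
time: 30.05
tool_pos: [0.6593, 0.0901, 0.0881]
tcp_rot: [[-0.786, -0.618, 0.0], [-0.618, 0.786, 0.0], [-0.0, 0.0, -1.0]]
ft_force: [1.2, -1.0, 0.8]
finger_gap: 0.502
gripper_force: 0.0
```

arm_command(hand=[0,0,0,0,0], xyz=[[0,0,0],[0,0,0],[0,0,0],[0,0,0],[0,0,0]], rot=[[0,0,0],[0,0,0],[0,0,0],[0,0,0],[0,0,0]])

```text
time: 30.47
tool_pos: [0.6593, 0.09, 0.0881]
tcp_rot: [[-0.786, -0.618, 0.0], [-0.618, 0.786, -0.0], [0.0, -0.0, -1.0]]
ft_force: [-1.2, -0.5, 0.2]
finger_gap: 0.501
gripper_force: 0.0
```

arm_command(hand=[0,0,0,0,0], xyz=[[0,0,0],[0,0,0],[0,0,0],[0,0,0],[0,0,0]], rot=[[0,0,0],[0,0,0],[0,0,0],[0,0,0],[0,0,0]])

```text
time: 30.88
tool_pos: [0.6593, 0.09, 0.0881]
tcp_rot: [[-0.786, -0.618, 0.0], [-0.618, 0.786, -0.0], [0.0, -0.0, -1.0]]
ft_force: [0.1, -0.8, -0.1]
finger_gap: 0.498
gripper_force: 0.0
```

arm_command(hand=[0,0,0,0,0], xyz=[[0,0,0],[0,0,0],[0,0,0],[0,0,0],[0,0,0]], rot=[[0,0,0],[0,0,0],[0,0,0],[0,0,0],[0,0,0]])

```text
time: 31.3
tool_pos: [0.6593, 0.09, 0.0881]
tcp_rot: [[-0.786, -0.618, 0.0], [-0.618, 0.786, -0.0], [-0.0, -0.0, -1.0]]
ft_force: [0.3, -0.0, -0.5]
finger_gap: 0.502
gripper_force: 0.0
```

```bash
python3 - <<'E'
from h import *
pol(); look()
E
```

```text
r 0.1670 ang -52.4 yaw 128.2 [ 0.44  0.9  -1.09  1.57  0.84  1.2   1.42]
t 31.3 [0.6593 0.09   0.0881] yaw 128.2 F [ 0.3 -0.  -0.5] gap 0.502 gf 0.0
top 0 fin 48 [ 0.9407 -0.4287] [0.019 0.037] thick dir 0.0 z95 0.104
top 0 fin 44 [0.9392 0.1132] [0.036 0.019] thick dir -0.7 z95 0.105
top 0 fin 44 [ 0.9391 -0.6343] [0.042 0.02 ] thick dir -0.8 z95 0.105
top 0.034 fin 68 [0.6569 0.2042] [0.015 0.038] thick dir 40.8 z95 0.15
top 0.034 fin 66 [0.6363 0.3023] [0.013 0.04 ] thick dir 41.8 z95 0.15
top 0.034 fin 74 [0.5339 0.3422] [0.014 0.04 ] thick dir 40.3 z95 0.151
scene post? 84 [0.666 0.098 0.118] ang -48.8
scene 0 fin 41 [ 0.9397 -0.5922] [0.042 0.02 ] thick dir -1.3 z95 0.104
scene 0 fin 40 [0.8887 0.7272] [0.004 0.05 ] thick dir 89.8 z95 0.103
scene 0.034 fin 32 [0.5426 0.3427] [0.01  0.031] thick dir 29.8 z95 0.145
scene 0.034 fin 111 [0.6372 0.3025] [0.016 0.042] thick dir 38.5 z95 0.15
```

arm_command(hand=[0,0,0], xyz=[[-0.083,0.025,0],[0,0,0],[0,0,0]], rot=[[0,0,-0.013],[0,0,0],[0,0,0]])

```text
time: 31.65
tool_pos: [0.6634, 0.0965, 0.0881]
tcp_rot: [[-0.768, -0.64, 0.0], [-0.64, 0.768, 0.001], [-0.0, 0.0, -1.0]]
ft_force: [0.1, -0.2, -0.3]
finger_gap: 0.493
gripper_force: 0.0
```

arm_command(hand=[-1,-1,-1,-1,-1], xyz=[[0,0,0],[0,0,0],[0,0,0],[0,0,0],[0,0,0]], rot=[[0,0,0],[0,0,0],[0,0,0],[0,0,0],[0,0,0]], squeeze=60)

```text
time: 32.07
tool_pos: [0.663, 0.0964, 0.0883]
tcp_rot: [[-0.769, -0.64, -0.0], [-0.64, 0.769, 0.001], [-0.0, 0.001, -1.0]]
ft_force: [-1.6, 3.5, 2.3]
finger_gap: 0.286
gripper_force: 59.5
```

arm_command(hand=[-1,-1,-1,-1,-1], xyz=[[0.065,0.001,0],[0.065,0.001,0],[0.13,0.004,0],[0.13,0.004,0],[0.13,0.004,0]], rot=[[0,0,0.015],[0,0,0.015],[0,0,0.03],[0,0,0.03],[0,0,0.03]])

```text
time: 32.48
tool_pos: [0.6281, 0.0736, 0.0883]
tcp_rot: [[-0.905, -0.425, 0.0], [-0.425, 0.905, 0.001], [-0.001, 0.001, -1.0]]
ft_force: [-0.9, 3.6, 1.4]
finger_gap: 0.291
gripper_force: 60.2
```

arm_command(hand=[-1,-1,-1,-1,-1], xyz=[[0.13,0.004,0],[0.13,0.004,0],[0.13,0.004,0],[0.13,0.004,0],[0.13,0.004,0]], rot=[[0,0,0.03],[0,0,0.03],[0,0,0.03],[0,0,0.03],[0,0,0.03]])

```text
time: 32.9
tool_pos: [0.5785, 0.0586, 0.0882]
tcp_rot: [[-0.992, -0.124, 0.001], [-0.124, 0.992, 0.0], [-0.001, 0.0, -1.0]]
ft_force: [0.3, 1.9, 2.2]
finger_gap: 0.287
gripper_force: 60.0
```

```bash
python3 - <<'E'
from h import *
pol()
E
```

```text
r 0.1651 ang -82.6 yaw 97.1 [ 0.53  0.74 -1.04  1.8   0.74  1.05  0.9 ]
t 32.9 [0.5785 0.0586 0.0882] yaw 97.1 F [0.3 1.9 2.2] gap 0.287 gf 60.0
```

arm_command(hand=[-1,-1,-1,-1,-1], xyz=[[0.13,0.004,0],[0.13,0.004,0],[0.13,0.004,0],[0.13,0.004,0],[0.13,0.004,0]], rot=[[0,0,0.03],[0,0,0.03],[0,0,0.03],[0,0,0.03],[0,0,0.03]])

```text
time: 33.32
tool_pos: [0.5269, 0.0596, 0.0882]
tcp_rot: [[-0.982, 0.189, 0.001], [0.189, 0.982, -0.0], [-0.001, -0.0, -1.0]]
ft_force: [0.4, 2.2, -0.5]
finger_gap: 0.287
gripper_force: 60.0
```

arm_command(hand=[-1,-1,-1,-1,-1], xyz=[[0.13,0.004,0],[0.13,0.004,0],[0.13,0.004,0],[0.13,0.004,0],[0.13,0.004,0]], rot=[[0,0,0.03],[0,0,0.03],[0,0,0.03],[0,0,0.03],[0,0,0.03]])

```text
time: 33.73
tool_pos: [0.478, 0.0767, 0.0882]
tcp_rot: [[-0.875, 0.483, 0.001], [0.483, 0.875, -0.001], [-0.001, -0.001, -1.0]]
ft_force: [0.7, -1.3, -0.2]
finger_gap: 0.285
gripper_force: 60.1
```

arm_command(hand=[-1,-1,-1,-1,-1], xyz=[[0.13,0.004,0],[0.13,0.004,0],[0.13,0.004,0],[0.13,0.004,0],[0.13,0.004,0]], rot=[[0,0,0.03],[0,0,0.03],[0,0,0.03],[0,0,0.03],[0,0,0.03]])

```text
time: 34.15
tool_pos: [0.4371, 0.1077, 0.0882]
tcp_rot: [[-0.683, 0.73, 0.001], [0.73, 0.683, -0.003], [-0.002, -0.001, -1.0]]
ft_force: [-0.5, -1.8, 1.5]
finger_gap: 0.29
gripper_force: 60.1
```

```bash
python3 - <<'E'
from h import *
pol()
E
```

```text
r 0.1662 ang -136.4 yaw 43.1 [ 0.39  0.47 -0.91  2.11  0.52  0.8  -0.09]
t 34.15 [0.4371 0.1077 0.0882] yaw 43.1 F [-0.5 -1.8  1.5] gap 0.29 gf 60.1
```

arm_command(hand=[-1,-1,-1,-1,-1], xyz=[[0.13,0.004,0],[0.13,0.004,0],[0.13,0.004,0],[0.13,0.004,0],[0.13,0.004,0]], rot=[[0,0,0.03],[0,0,0.03],[0,0,0.03],[0,0,0.03],[0,0,0.03]])

```text
time: 34.57
tool_pos: [0.4071, 0.1509, 0.0882]
tcp_rot: [[-0.424, 0.906, -0.0], [0.906, 0.424, -0.003], [-0.002, -0.002, -1.0]]
ft_force: [-1.9, -2.9, 3.3]
finger_gap: 0.285
gripper_force: 60.3
```

arm_command(hand=[-1,-1,-1,-1,-1], xyz=[[0.13,0.004,0],[0.13,0.004,0],[0.13,0.004,0],[0.13,0.004,0],[0.13,0.004,0]], rot=[[0,0,0.03],[0,0,0.03],[0,0,0.03],[0,0,0.03],[0,0,0.03]])

```text
time: 34.98
tool_pos: [0.3923, 0.2008, 0.0881]
tcp_rot: [[-0.123, 0.992, -0.001], [0.992, 0.123, -0.003], [-0.003, -0.001, -1.0]]
ft_force: [-1.8, -2.5, 4.0]
finger_gap: 0.29
gripper_force: 60.5
```

arm_command(hand=[-1,-1,-1,-1,-1], xyz=[[0.13,0.004,0],[0.13,0.004,0],[0.13,0.004,0],[0.13,0.004,0],[0.13,0.004,0]], rot=[[0,0,0.03],[0,0,0.03],[0,0,0.03],[0,0,0.03],[0,0,0.03]])

```text
time: 35.4
tool_pos: [0.3939, 0.2529, 0.0882]
tcp_rot: [[0.189, 0.982, -0.001], [0.982, -0.189, -0.002], [-0.002, -0.001, -1.0]]
ft_force: [-2.9, -3.9, 4.7]
finger_gap: 0.285
gripper_force: 60.5
```

arm_command(hand=[-1,-1,-1,-1,-1], xyz=[[0.13,0.004,0],[0.13,0.004,0],[0.13,0.004,0],[0.13,0.004,0],[0.13,0.004,0]], rot=[[0,0,0.03],[0,0,0.03],[0,0,0.03],[0,0,0.03],[0,0,0.03]])

```text
time: 35.82
tool_pos: [0.4116, 0.3019, 0.0882]
tcp_rot: [[0.483, 0.875, -0.001], [0.875, -0.483, -0.002], [-0.002, 0.0, -1.0]]
ft_force: [-3.1, -2.1, 4.5]
finger_gap: 0.286
gripper_force: 60.4
```

```bash
python3 - <<'E'
from h import *
pol()
E
```

```text
r 0.1661 ang 151.4 yaw -28.9 [-0.25  0.47 -0.6   1.98  0.37  0.8  -1.57]
t 35.82 [0.4116 0.3019 0.0882] yaw -28.9 F [-3.1 -2.1  4.5] gap 0.286 gf 60.4
```

arm_command(hand=[-1,-1,-1,-1,-1], xyz=[[0.13,0.004,0],[0.13,0.004,0],[0.13,0.004,0],[0.13,0.004,0],[0.087,0.002,0]], rot=[[0,0,0.03],[0,0,0.03],[0,0,0.03],[0,0,0.03],[0,0,0.02]])

```text
time: 36.23
tool_pos: [0.4411, 0.3405, 0.0882]
tcp_rot: [[0.716, 0.698, -0.001], [0.698, -0.716, -0.002], [-0.002, 0.001, -1.0]]
ft_force: [-4.0, -2.4, 5.8]
finger_gap: 0.285
gripper_force: 60.6
```

arm_command(hand=[-1,-1,-1,-1,-1], xyz=[[0.065,0.001,0],[0.043,0.001,0],[0,0,0],[0,0,0],[0,0,0]], rot=[[0,0,0.015],[0,0,0.01],[0,0,0],[0,0,0],[0,0,0]])

```text
time: 36.65
tool_pos: [0.4484, 0.3472, 0.0882]
tcp_rot: [[0.749, 0.663, 0.001], [0.663, -0.749, 0.001], [0.002, -0.0, -1.0]]
ft_force: [3.9, 3.6, -2.1]
finger_gap: 0.282
gripper_force: 59.8
```

arm_command(hand=[-0.1,0.2,0.2,0.2,0.2], xyz=[[0,0,0],[0,0,0],[0,0,0],[0,0,0],[0,0,0]], rot=[[0,0,0],[0,0,0],[0,0,0],[0,0,0],[0,0,0]])

```text
time: 37.07
tool_pos: [0.4473, 0.3467, 0.088]
tcp_rot: [[0.748, 0.663, -0.0], [0.663, -0.748, -0.0], [-0.0, 0.0, -1.0]]
ft_force: [0.1, -0.6, 0.6]
finger_gap: 0.601
gripper_force: 0.0
```

arm_command(hand=[0.2,0.2,0.2,0.2,0.2], xyz=[[0,0,-0.3],[0,0,-0.45],[0,0,-0.45],[0,0,-0.45],[0,0,-0.4]], rot=[[0,0,0],[0,0,0],[0,0,0],[0,0,0],[0,0,0]])

```text
time: 37.48
tool_pos: [0.4473, 0.347, 0.2544]
tcp_rot: [[0.748, 0.663, 0.001], [0.663, -0.748, 0.0], [0.001, 0.0, -1.0]]
ft_force: [1.1, 0.4, 0.1]
finger_gap: 0.597
gripper_force: 0.0
```

```bash
python3 - <<'E'
from h import *
pol(); look()
route([(.4578,.2383,.24,39.8,13)])
E
```

```text
r 0.1664 ang 131.5 yaw -48.4 [-0.31  0.35 -0.56  1.68  0.2   1.17 -1.77]
t 37.48 [0.4473 0.347  0.2544] yaw -48.4 F [1.1 0.4 0.1] gap 0.597 gf 0.0
top post? 30 [0.447 0.34  0.118] ang 133.2
top 0 fin 32 [ 0.9421 -0.3762] [0.013 0.04 ] thick dir 14.7 z95 0.105
top 0 fin 47 [0.9396 0.1509] [0.033 0.019] thick dir -0.9 z95 0.105
top 0 fin 33 [ 0.9396 -0.5122] [0.013 0.041] thick dir 14.8 z95 0.104
top 0.034 fin 66 [0.5804 0.1032] [0.014 0.039] thick dir 38.9 z95 0.151
top 0.034 fin 68 [0.4779 0.1421] [0.014 0.039] thick dir 40.0 z95 0.151
top 0.034 fin 69 [0.4572 0.2382] [0.014 0.04 ] thick dir 38.8 z95 0.15
scene post? 75 [0.456 0.348 0.118] ang 129.0
scene 0 fin 31 [0.7625 0.5786] [0.006 0.04 ] thick dir 0.9 z95 0.104
scene 0 fin 37 [0.9181 0.5472] [0.04  0.006] thick dir -0.0 z95 0.105
scene 0 fin 39 [0.9184 0.678 ] [0.038 0.006] thick dir -1.9 z95 0.104
scene 0.034 fin 87 [0.4784 0.1396] [0.018 0.038] thick dir 42.6 z95 0.15
scene 0.034 fin 95 [0.4584 0.2393] [0.017 0.041] thick dir 41.8 z95 0.15
scene 0.034 fin 94 [0.5811 0.1014] [0.019 0.04 ] thick dir 47.0 z95 0.149
t 37.58 [0.4491 0.349  0.2579] yaw -48.5 F [ 0.2  0.4 -1. ] gap 0.599 gf 0.0
-> (0.4578, 0.2383, 0.24, 39.8, 13) n 13 k 12.6 rot [0.0, -0.0, -0.057]
   [[-0.065, 0.085, 0.017], [-0.074, 0.077, 0.017], [-0.083, 0.067, 0.017], [-0.09, 0.057, 0.017], [-0.096, 0.046, 0.017]]
   [[-0.101, 0.034, 0.017], [-0.105, 0.022, 0.016], [-0.107, 0.009, 0.017], [-0.107, -0.003, 0.016], [-0.106, -0.016, 0.017]]
   [[-0.103, -0.029, 0.016], [-0.099, -0.04, 0.017], [-0.093, -0.052, 0.016]]
```

arm_command(hand=[0.2,0.2,0.2,0.2,0.2], xyz=[[-0.065,0.085,0.017],[-0.074,0.077,0.017],[-0.083,0.067,0.017],[-0.09,0.057,0.017],[-0.096,0.046,0.017]], rot=[[0,0,-0.057],[0,0,-0.057],[0,0,-0.057],[0,0,-0.057],[0,0,-0.057]])

```text
time: 38.0
tool_pos: [0.4504, 0.3037, 0.2446]
tcp_rot: [[0.24, 0.971, -0.001], [0.971, -0.24, -0.001], [-0.001, -0.0, -1.0]]
ft_force: [-0.4, 0.5, 0.8]
finger_gap: 0.602
gripper_force: 0.0
```

arm_command(hand=[0.2,0.2,0.2,0.2,0.2], xyz=[[-0.101,0.034,0.017],[-0.105,0.022,0.017],[-0.107,0.009,0.017],[-0.107,-0.003,0.017],[-0.106,-0.016,0.017]], rot=[[0,0,-0.057],[0,0,-0.057],[0,0,-0.057],[0,0,-0.057],[0,0,-0.057]])

```text
time: 38.42
tool_pos: [0.4537, 0.2609, 0.2378]
tcp_rot: [[-0.347, 0.938, -0.001], [0.938, 0.347, -0.001], [-0.0, -0.001, -1.0]]
ft_force: [-0.5, 0.3, -0.1]
finger_gap: 0.599
gripper_force: 0.0
```

arm_command(hand=[0.2,0.2,0.2,0.2,0.2], xyz=[[-0.103,-0.029,0.017],[-0.099,-0.04,0.017],[-0.093,-0.052,0.017],[0,0,0],[0,0,0]], rot=[[0,0,-0.057],[0,0,-0.057],[0,0,-0.057],[0,0,0],[0,0,0]])

```text
time: 38.83
tool_pos: [0.4559, 0.2356, 0.2339]
tcp_rot: [[-0.645, 0.764, -0.001], [0.764, 0.645, -0.0], [0.0, -0.001, -1.0]]
ft_force: [0.5, 0.4, 0.9]
finger_gap: 0.603
gripper_force: 0.0
```

```bash
python3 - <<'E'
from h import *
wfin(.458,.2385,.146)
route([(.4578,.2383,.124,40,4)])
E
```

```text
wrist fin 859 [0.4555 0.2402] [0.013 0.04 ] thick 40.1 z 0.1447
t 38.88 [0.4559 0.2362 0.2342] yaw 40.2 F [ 0.2  0.1 -0.4] gap 0.603 gf 0.0
-> (0.4578, 0.2383, 0.124, 40, 4) n 4 k 2.8 rot [-0.0, -0.0, 0.0]
  x4 [0.001, 0.009, 0.344]
```

arm_command(hand=[0.2,0.2,0.2,0.2,0.2], xyz=[[0.02,0.025,0.4],[0,0,0.4],[0,0,0.35],[0,0,0.2],[0,0,0]], rot=[[0,0,0],[0,0,0],[0,0,0],[0,0,0],[0,0,0]])

```text
time: 39.3
tool_pos: [0.4544, 0.2381, 0.1232]
tcp_rot: [[-0.647, 0.762, -0.005], [0.762, 0.647, -0.002], [0.002, -0.005, -1.0]]
ft_force: [-1.4, -0.2, 0.4]
finger_gap: 0.601
gripper_force: 0.0
```

arm_command(hand=[-1,-1,-1,-1,-1], xyz=[[0,0,0],[0,0,0],[0,0,0],[0,0,0],[0,0,0]], rot=[[0,0,0],[0,0,0],[0,0,0],[0,0,0],[0,0,0]])

```text
time: 39.72
tool_pos: [0.4571, 0.2393, 0.1279]
tcp_rot: [[-0.648, 0.761, 0.002], [0.761, 0.648, 0.001], [-0.001, 0.002, -1.0]]
ft_force: [-1.8, 1.0, 6.5]
finger_gap: 0.145
gripper_force: 60.8
```

arm_command(hand=[-1,-1,-1,-1,-1], xyz=[[0,0,-0.3],[0,0,-0.42],[0,0,-0.42],[0,0,-0.42],[0,0,-0.3]], rot=[[0,0,0],[0,0,0],[0,0,0],[0,0,0],[0,0,0]])

```text
time: 40.13
tool_pos: [0.4568, 0.239, 0.2785]
tcp_rot: [[-0.649, 0.761, 0.003], [0.761, 0.649, 0.001], [-0.001, 0.003, -1.0]]
ft_force: [-0.5, 1.1, -1.1]
finger_gap: 0.145
gripper_force: 59.8
```

```bash
python3 - <<'E'
from h import *
route([(.5241,-.3548,.262,-82.1,20)])
C=np.load("last_top.npz")["C"]
m=(C[...,2]>.125)&(C[...,2]<.145)&(C[...,0]>.2)&(C[...,0]<.7)&(C[...,1]<-.3)&(C[...,1]>-.45)
P=C[m][:,:2];print(m.sum(),cv2.minAreaRect(P.astype(np.float32)),P.mean(0),cv2.fitLine(P.astype(np.float32),cv2.DIST_HUBER,0,.01,.01).ravel())
E
```

```text
t 40.13 [0.4568 0.239  0.2785] yaw 40.4 F [-0.5  1.1 -1.1] gap 0.145 gf 59.8
-> (0.5241, -0.3548, 0.262, -82.1, 20) n 20 k 17.5 rot [0.0, -0.0, 0.051]
   [[-0.31, -0.209, 0.01], [-0.33, -0.175, 0.01], [-0.347, -0.138, 0.01], [-0.36, -0.101, 0.01], [-0.368, -0.062, 0.01]]
   [[-0.373, -0.022, 0.01], [-0.373, 0.018, 0.01], [-0.369, 0.058, 0.01], [-0.361, 0.097, 0.01], [-0.348, 0.134, 0.01]]
   [[-0.332, 0.171, 0.01], [-0.312, 0.205, 0.01], [-0.288, 0.237, 0.01], [-0.261, 0.267, 0.01], [-0.232, 0.293, 0.01]]
   [[-0.199, 0.316, 0.01], [-0.164, 0.336, 0.01], [-0.127, 0.351, 0.01], [-0.089, 0.363, 0.01], [-0.05, 0.371, 0.011]]
924 ((0.43518683314323425, -0.36703044176101685), (0.361038476228714, 0.023911461234092712), 7.881771087646484) [ 0.43727299 -0.36623341] [ 0.9908286   0.13512494  0.437273   -0.3662334 ]
```

arm_command(hand=[-1,-1,-1,-1,-1], xyz=[[-0.31,-0.209,0.01],[-0.33,-0.175,0.01],[-0.347,-0.138,0.01],[-0.36,-0.101,0.01],[-0.368,-0.062,0.01]], rot=[[0,0,0.051],[0,0,0.051],[0,0,0.051],[0,0,0.051],[0,0,0.051]])

```text
time: 40.55
tool_pos: [0.4731, 0.0885, 0.2717]
tcp_rot: [[-0.165, 0.986, 0.001], [0.986, 0.165, -0.0], [-0.001, 0.001, -1.0]]
ft_force: [0.0, -0.7, -2.2]
finger_gap: 0.144
gripper_force: 59.8
```

arm_command(hand=[-1,-1,-1,-1,-1], xyz=[[-0.373,-0.022,0.01],[-0.373,0.018,0.01],[-0.369,0.058,0.01],[-0.361,0.097,0.01],[-0.348,0.134,0.01]], rot=[[0,0,0.051],[0,0,0.051],[0,0,0.051],[0,0,0.051],[0,0,0.051]])

```text
time: 40.97
tool_pos: [0.4899, -0.06, 0.2677]
tcp_rot: [[0.36, 0.933, 0.001], [0.933, -0.36, -0.001], [-0.0, 0.001, -1.0]]
ft_force: [0.7, 0.2, -2.4]
finger_gap: 0.141
gripper_force: 59.8
```

arm_command(hand=[-1,-1,-1,-1,-1], xyz=[[-0.332,0.171,0.01],[-0.312,0.205,0.01],[-0.288,0.237,0.01],[-0.261,0.267,0.01],[-0.232,0.293,0.01]], rot=[[0,0,0.051],[0,0,0.051],[0,0,0.051],[0,0,0.051],[0,0,0.051]])

```text
time: 41.38
tool_pos: [0.5067, -0.2083, 0.2636]
tcp_rot: [[0.785, 0.62, 0.0], [0.62, -0.785, -0.0], [0.0, 0.001, -1.0]]
ft_force: [0.1, -0.1, -2.1]
finger_gap: 0.149
gripper_force: 59.8
```

arm_command(hand=[-1,-1,-1,-1,-1], xyz=[[-0.199,0.316,0.01],[-0.164,0.336,0.01],[-0.127,0.351,0.01],[-0.089,0.363,0.01],[-0.05,0.371,0.01]], rot=[[0,0,0.051],[0,0,0.051],[0,0,0.051],[0,0,0.051],[0,0,0.051]])

```text
time: 41.8
tool_pos: [0.5236, -0.3567, 0.2594]
tcp_rot: [[0.991, 0.134, 0.0], [0.134, -0.991, -0.0], [0.0, 0.0, -1.0]]
ft_force: [0.4, 0.1, -1.5]
finger_gap: 0.147
gripper_force: 59.8
```

```bash
python3 - <<'E'
from h import *
st(); p=bot.read_camera("scene"); save(p,"s4.png",(60,60,340,270),2); C=cloud(p)
m=(np.hypot(C[...,0]-.5241,C[...,1]+.3548)<.06)&(C[...,2]>.15)&(C[...,2]<.24)
print(m.sum(),np.percentile(C[m][:,2],[1,5]) if m.any() else "")
route([(.5241,-.3546,.165,-82.1,5)])
E
```

```text
t 41.8 [ 0.5236 -0.3567  0.2594] yaw -82.3 F [ 0.4  0.1 -1.5] gap 0.147 gf 59.8
566 [0.16799611 0.17018706]
t 41.85 [ 0.5223 -0.3642  0.2587] yaw -83.1 F [-0.6 -6.3 -1.9] gap 0.146 gf 59.8
-> (0.5241, -0.3546, 0.165, -82.1, 5) n 5 k 2.4 rot [0.0, 0.0, -0.002]
  x5 [0.007, -0.024, 0.234]
```

View pics/s4.png

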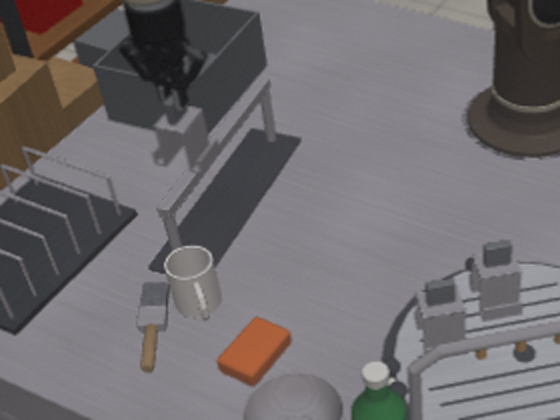

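arm_command(hand=[-1,-1,-1,-1], xyz=[[0,0,0],[0,0,0],[0,0,0],[0,0,0]], rot=[[0,0,0],[0,0,0],[0,0,0],[0,0,0]])

```text
time: 42.18
tool_pos: [0.5242, -0.3539, 0.2595]
tcp_rot: [[0.99, 0.142, 0.0], [0.142, -0.99, 0.0], [0.0, -0.0, -1.0]]
ft_force: [-0.5, 0.5, -1.6]
finger_gap: 0.147
gripper_force: 59.8
```

```bash
python3 - <<'E'
from h import *
p=bot.read_camera("wrist"); C=cloud(p)
m=(C[...,2]>.128)&(C[...,2]<.145)&(abs(C[...,1]+.366-(C[...,0]-.437)*.1364)<.03)
print(m.sum())
if m.sum()>50: print(cv2.minAreaRect(C[m][:,:2].astype(np.float32)))
route([(.5241,-.3546,.170,-82.1,5)])
E
```

```text
2948
((0.48677510023117065, -0.3602777421474457), (0.2515503764152527, 0.02011643536388874), 7.745032787322998)
t 42.23 [ 0.5242 -0.3541  0.2596] yaw -81.8 F [ 0.7  0.1 -1.7] gap 0.146 gf 59.8
-> (0.5241, -0.3546, 0.17, -82.1, 5) n 5 k 2.2 rot [-0.0, -0.0, 0.0]
  x5 [-0.001, 0.001, 0.224]
```

arm_command(hand=[-1,-1,-1,-1,-1], xyz=[[0,0.01,0.35],[0,0,0.35],[0,0,0.25],[0,0,0.15],[0,0,0.08]], rot=[[0,0,0],[0,0,0],[0,0,0],[0,0,0],[0,0,0]])

```text
time: 42.65
tool_pos: [0.5235, -0.3551, 0.1633]
tcp_rot: [[0.99, 0.141, -0.002], [0.141, -0.99, 0.001], [-0.002, -0.002, -1.0]]
ft_force: [0.8, -0.1, -1.9]
finger_gap: 0.149
gripper_force: 59.7
```

arm_command(hand=[-1,-1,-1,-1,-1], xyz=[[0,0,0],[0,0,0],[0,0,0.025],[0,0,0.025],[0,0,0]], rot=[[0,0,0],[0,0,0],[0,0,0],[0,0,0],[0,0,0]])

```text
time: 43.07
tool_pos: [0.5242, -0.3562, 0.1614]
tcp_rot: [[0.99, 0.14, 0.001], [0.14, -0.99, -0.001], [0.001, 0.001, -1.0]]
ft_force: [-0.5, -0.4, -2.0]
finger_gap: 0.15
gripper_force: 59.8
```

arm_command(hand=[-1,-1,-1,-1,-1], xyz=[[0,0,0.015],[0,0,0.015],[0,0,0.01],[0,0,0],[0,0,0]], rot=[[0,0,0],[0,0,0],[0,0,0],[0,0,0],[0,0,0]])

```text
time: 43.48
tool_pos: [0.5242, -0.3562, 0.1589]
tcp_rot: [[0.99, 0.14, 0.001], [0.14, -0.99, -0.001], [0.001, 0.001, -1.0]]
ft_force: [-2.4, 1.6, 6.2]
finger_gap: 0.148
gripper_force: 60.9
```

Contact at 0.159 (bridge on the bar). Release and rise.

arm_command(hand=[-0.4,-0.2,0,0,0], xyz=[[0,0,0],[0,0,0],[0,0,0],[0,0,-0.3],[0,0,-0.4]], rot=[[0,0,0],[0,0,0],[0,0,0],[0,0,0],[0,0,0]])

```text
time: 43.9
tool_pos: [0.5224, -0.3552, 0.2111]
tcp_rot: [[0.99, 0.14, -0.005], [0.14, -0.99, 0.003], [-0.005, -0.004, -1.0]]
ft_force: [0.7, 0.8, 0.9]
finger_gap: 0.498
gripper_force: 0.0
```

arm_command(hand=[0.2,0.2,0.2,0.2,0.2], xyz=[[0,0,-0.45],[0,0,-0.2],[0,0,0],[0,0,0],[0,0,0]], rot=[[0,0,0],[0,0,0],[0,0,0],[0,0,0],[0,0,0]])

```text
time: 44.32
tool_pos: [0.5235, -0.3559, 0.2645]
tcp_rot: [[0.99, 0.14, -0.001], [0.14, -0.99, 0.001], [-0.001, -0.001, -1.0]]
ft_force: [1.1, 1.1, -0.3]
finger_gap: 0.599
gripper_force: 0.0
```

```bash
python3 - <<'E'
from h import *
look()
route([(.4778,.1407,.24,40,18)])
E
```

```text
top post? 65 [0.451 0.346 0.118] ang 130.7
top 0 fin 37 [ 0.9404 -0.3052] [0.02  0.032] thick dir 0.8 z95 0.105
top 0.034 fin 66 [0.5801 0.1029] [0.014 0.039] thick dir 39.4 z95 0.15
top 0.034 fin 68 [0.4777 0.1423] [0.014 0.038] thick dir 39.3 z95 0.15
top 0.065 fin 39 [ 0.5297 -0.3531] [0.034 0.012] thick dir -86.2 z95 0.181
scene post? 72 [0.456 0.349 0.118] ang 128.6
scene 0 fin 43 [ 0.3234 -0.5494] [0.013 0.043] thick dir 6.4 z95 0.116
scene 0 fin 31 [0.7631 0.602 ] [0.007 0.044] thick dir 3.2 z95 0.105
scene 0.034 fin 92 [0.4773 0.1401] [0.018 0.04 ] thick dir 40.3 z95 0.15
scene 0.034 fin 91 [0.5801 0.1005] [0.017 0.04 ] thick dir 45.4 z95 0.15
scene 0.065 fin 75 [ 0.5248 -0.3534] [0.046 0.018] thick dir -86.3 z95 0.181
t 44.42 [ 0.5234 -0.3557  0.2639] yaw -81.9 F [ 0.1  0.5 -0.2] gap 0.595 gf 0.0
-> (0.4778, 0.1407, 0.24, 40, 18) n 18 k 17.4 rot [-0.0, -0.0, -0.056]
   [[0.017, -0.346, 0.017], [0.057, -0.341, 0.017], [0.097, -0.332, 0.017], [0.135, -0.319, 0.017], [0.172, -0.301, 0.017]]
   [[0.205, -0.279, 0.017], [0.237, -0.253, 0.017], [0.265, -0.223, 0.017], [0.289, -0.191, 0.017], [0.309, -0.155, 0.017]]
   [[0.325, -0.118, 0.017], [0.337, -0.079, 0.017], [0.344, -0.04, 0.017], [0.346, 0.001, 0.018], [0.344, 0.042, 0.017]]
   [[0.336, 0.081, 0.018], [0.325, 0.12, 0.017], [0.308, 0.158, 0.018]]
```

First one hangs (fin top 0.18). On to the second.

arm_command(hand=[0.2,0.2,0.2,0.2,0.2], xyz=[[0.017,-0.346,0.017],[0.057,-0.341,0.017],[0.097,-0.332,0.017],[0.135,-0.319,0.017],[0.172,-0.301,0.017]], rot=[[0,0,-0.056],[0,0,-0.056],[0,0,-0.056],[0,0,-0.056],[0,0,-0.056]])

```text
time: 44.83
tool_pos: [0.5105, -0.2168, 0.2575]
tcp_rot: [[0.743, 0.669, -0.002], [0.669, -0.743, 0.001], [-0.001, -0.002, -1.0]]
ft_force: [1.5, 0.7, 1.4]
finger_gap: 0.603
gripper_force: 0.0
```

arm_command(hand=[0.2,0.2,0.2,0.2,0.2], xyz=[[0.205,-0.279,0.017],[0.237,-0.253,0.017],[0.265,-0.223,0.017],[0.289,-0.191,0.017],[0.309,-0.155,0.017]], rot=[[0,0,-0.056],[0,0,-0.056],[0,0,-0.056],[0,0,-0.056],[0,0,-0.056]])

```text
time: 45.25
tool_pos: [0.4979, -0.079, 0.2509]
tcp_rot: [[0.249, 0.969, -0.002], [0.969, -0.249, 0.0], [-0.0, -0.002, -1.0]]
ft_force: [0.4, 0.7, -1.4]
finger_gap: 0.601
gripper_force: 0.0
```

arm_command(hand=[0.2,0.2,0.2,0.2,0.2], xyz=[[0.325,-0.118,0.017],[0.337,-0.079,0.017],[0.344,-0.04,0.017],[0.346,0.001,0.017],[0.344,0.042,0.017]], rot=[[0,0,-0.056],[0,0,-0.056],[0,0,-0.056],[0,0,-0.056],[0,0,-0.056]])

```text
time: 45.67
tool_pos: [0.4853, 0.0588, 0.2443]
tcp_rot: [[-0.329, 0.944, -0.001], [0.944, 0.329, 0.0], [0.001, -0.001, -1.0]]
ft_force: [0.9, -0.2, -0.3]
finger_gap: 0.599
gripper_force: 0.0
```

arm_command(hand=[0.2,0.2,0.2,0.2,0.2], xyz=[[0.336,0.081,0.017],[0.325,0.12,0.017],[0.308,0.158,0.017],[0,0,0],[0,0,0]], rot=[[0,0,-0.056],[0,0,-0.056],[0,0,-0.056],[0,0,0],[0,0,0]])

```text
time: 46.08
tool_pos: [0.4776, 0.1417, 0.2402]
tcp_rot: [[-0.632, 0.775, -0.002], [0.775, 0.632, 0.001], [0.002, -0.001, -1.0]]
ft_force: [-0.0, -0.3, -0.0]
finger_gap: 0.6
gripper_force: 0.0
```

arm_command(hand=[0.2,0.2], xyz=[[0,0,0],[0,0,0]], rot=[[0,0,0],[0,0,0]])

```text
time: 46.25
tool_pos: [0.4786, 0.139, 0.2406]
tcp_rot: [[-0.627, 0.779, -0.001], [0.779, 0.627, -0.001], [0.0, -0.001, -1.0]]
ft_force: [1.2, 0.1, 0.2]
finger_gap: 0.599
gripper_force: 0.0
```

```bash
python3 - <<'E'
from h import *
wfin(.478,.141,.146)
route([(.4775,.141,.124,40,4)])
E
```

```text
wrist fin 831 [0.4746 0.1418] [0.014 0.039] thick 39.3 z 0.1446
t 46.3 [0.4787 0.139  0.2407] yaw 38.8 F [-1.  -0.9  0.5] gap 0.597 gf 0.0
-> (0.4775, 0.141, 0.124, 40, 4) n 4 k 2.9 rot [-0.0, 0.0, -0.002]
  x4 [0.007, 0.001, 0.365]
```

arm_command(hand=[0.2,0.2,0.2,0.2,0.2], xyz=[[0.03,0,0.4],[0,0,0.4],[0,0,0.38],[0,0,0.26],[0,0,0]], rot=[[0,0,-0.008],[0,0,0],[0,0,0],[0,0,0],[0,0,0]])

```text
time: 46.72
tool_pos: [0.4748, 0.1399, 0.1221]
tcp_rot: [[-0.641, 0.768, -0.006], [0.768, 0.641, -0.002], [0.003, -0.006, -1.0]]
ft_force: [-0.7, -0.7, -0.1]
finger_gap: 0.599
gripper_force: 0.0
```

arm_command(hand=[-1,-1,-1,-1,-1], xyz=[[0,0,0],[0,0,0],[0,0,0],[0,0,0],[0,0,0]], rot=[[0,0,0],[0,0,0],[0,0,0],[0,0,0],[0,0,0]])

```text
time: 47.13
tool_pos: [0.4777, 0.1421, 0.1272]
tcp_rot: [[-0.642, 0.767, 0.002], [0.767, 0.642, -0.0], [-0.002, 0.001, -1.0]]
ft_force: [-1.4, -1.6, 7.0]
finger_gap: 0.145
gripper_force: 63.1
```

arm_command(hand=[-1,-1,-1,-1,-1], xyz=[[0,0,-0.3],[0,0,-0.42],[0,0,-0.42],[0,0,-0.42],[0,0,-0.3]], rot=[[0,0,0],[0,0,0],[0,0,0],[0,0,0],[0,0,0]])

```text
time: 47.55
tool_pos: [0.4773, 0.1428, 0.278]
tcp_rot: [[-0.643, 0.766, 0.003], [0.766, 0.643, 0.001], [-0.001, 0.002, -1.0]]
ft_force: [0.2, -0.8, -2.8]
finger_gap: 0.147
gripper_force: 61.9
```

```bash
python3 - <<'E'
from h import *
route([(.435,-.3667,.264,-82.1,19)])
E
```

```text
t 47.55 [0.4773 0.1428 0.278 ] yaw 40.0 F [ 0.2 -0.8 -2.8] gap 0.147 gf 61.9
-> (0.435, -0.3667, 0.264, -82.1, 19) n 19 k 17.4 rot [0.0, -0.0, 0.054]
   [[-0.239, -0.237, 0.009], [-0.264, -0.208, 0.009], [-0.286, -0.177, 0.009], [-0.304, -0.144, 0.009], [-0.318, -0.109, 0.009]]
   [[-0.329, -0.072, 0.009], [-0.335, -0.034, 0.009], [-0.336, 0.004, 0.009], [-0.334, 0.041, 0.009], [-0.327, 0.079, 0.009]]
   [[-0.316, 0.115, 0.009], [-0.301, 0.15, 0.009], [-0.282, 0.183, 0.009], [-0.26, 0.214, 0.009], [-0.234, 0.242, 0.009]]
   [[-0.205, 0.267, 0.009], [-0.173, 0.288, 0.009], [-0.14, 0.306, 0.008], [-0.104, 0.319, 0.009]]
```

arm_command(hand=[-1,-1,-1,-1,-1], xyz=[[-0.239,-0.237,0.009],[-0.264,-0.208,0.009],[-0.286,-0.177,0.009],[-0.304,-0.144,0.009],[-0.318,-0.109,0.009]], rot=[[0,0,0.054],[0,0,0.054],[0,0,0.054],[0,0,0.054],[0,0,0.054]])

```text
time: 47.97
tool_pos: [0.4653, 0.007, 0.2716]
tcp_rot: [[-0.126, 0.992, 0.001], [0.992, 0.126, -0.0], [-0.001, 0.001, -1.0]]
ft_force: [1.1, 0.7, -1.5]
finger_gap: 0.147
gripper_force: 61.9
```

arm_command(hand=[-1,-1,-1,-1,-1], xyz=[[-0.329,-0.072,0.009],[-0.335,-0.034,0.009],[-0.336,0.004,0.009],[-0.334,0.041,0.009],[-0.327,0.079,0.009]], rot=[[0,0,0.054],[0,0,0.054],[0,0,0.054],[0,0,0.054],[0,0,0.054]])

```text
time: 48.38
tool_pos: [0.4542, -0.1271, 0.2679]
tcp_rot: [[0.425, 0.905, 0.001], [0.905, -0.425, -0.0], [-0.0, 0.001, -1.0]]
ft_force: [0.2, -1.0, -2.4]
finger_gap: 0.146
gripper_force: 61.9
```

arm_command(hand=[-1,-1,-1,-1,-1], xyz=[[-0.316,0.115,0.009],[-0.301,0.15,0.009],[-0.282,0.183,0.009],[-0.26,0.214,0.009],[-0.234,0.242,0.009]], rot=[[0,0,0.054],[0,0,0.054],[0,0,0.054],[0,0,0.054],[0,0,0.054]])

```text
time: 48.8
tool_pos: [0.4429, -0.2612, 0.2643]
tcp_rot: [[0.844, 0.537, 0.0], [0.537, -0.844, -0.0], [0.0, 0.001, -1.0]]
ft_force: [0.4, -0.3, -3.0]
finger_gap: 0.148
gripper_force: 61.9
```

arm_command(hand=[-1,-1,-1,-1,-1], xyz=[[-0.205,0.267,0.009],[-0.173,0.288,0.009],[-0.14,0.306,0.009],[-0.104,0.319,0.009],[0,0,0]], rot=[[0,0,0.054],[0,0,0.054],[0,0,0.054],[0,0,0.054],[0,0,0]])

```text
time: 49.22
tool_pos: [0.4322, -0.3731, 0.2607]
tcp_rot: [[0.994, 0.106, -0.001], [0.106, -0.994, -0.003], [-0.001, 0.003, -1.0]]
ft_force: [-0.3, -1.0, -2.6]
finger_gap: 0.15
gripper_force: 61.9
```

arm_command(hand=[-1,-1,-1], xyz=[[0,0,0],[0,0,0],[0,0,0]], rot=[[0,0,0],[0,0,0],[0,0,0]])

```text
time: 49.47
tool_pos: [0.4349, -0.3659, 0.2612]
tcp_rot: [[0.993, 0.122, 0.0], [0.122, -0.993, 0.001], [0.0, -0.0, -1.0]]
ft_force: [0.7, 0.1, -2.0]
finger_gap: 0.148
gripper_force: 61.9
```

```bash
python3 - <<'E'
from h import *
p=bot.read_camera("scene"); C=cloud(p)
m=(np.hypot(C[...,0]-.435,C[...,1]+.367)<.06)&(C[...,2]>.145)&(C[...,2]<.24)
print(m.sum(),np.percentile(C[m][:,2],[1,5]) if m.any() else "")
route([(.435,-.367,.167,-82.1,5)])
E
```

```text
515 [0.1710107 0.1735858]
t 49.52 [ 0.4349 -0.366   0.2613] yaw -83.0 F [-0.2 -0.1 -2.5] gap 0.146 gf 61.9
-> (0.435, -0.367, 0.167, -82.1, 5) n 5 k 2.4 rot [-0.0, -0.0, -0.002]
  x5 [-0.0, 0.003, 0.236]
```

arm_command(hand=[-1,-1,-1,-1,-1], xyz=[[0,0.012,0.35],[0,0,0.35],[0,0,0.25],[0,0,0.15],[0,0,0.08]], rot=[[0,0,-0.008],[0,0,0],[0,0,0],[0,0,0],[0,0,0]])

```text
time: 49.93
tool_pos: [0.4342, -0.3671, 0.1652]
tcp_rot: [[0.991, 0.137, -0.001], [0.137, -0.991, 0.001], [-0.001, -0.002, -1.0]]
ft_force: [-0.0, -0.4, -2.4]
finger_gap: 0.148
gripper_force: 61.8
```

arm_command(hand=[-1,-1,-1,-1,-1], xyz=[[0,0,0],[0,0,0],[0,0,0.025],[0,0,0.025],[0,0,0]], rot=[[0,0,0],[0,0,0],[0,0,0],[0,0,0],[0,0,0]])

```text
time: 50.35
tool_pos: [0.4348, -0.3684, 0.1632]
tcp_rot: [[0.991, 0.136, 0.001], [0.136, -0.991, -0.001], [0.001, 0.001, -1.0]]
ft_force: [0.1, -0.3, -2.4]
finger_gap: 0.146
gripper_force: 61.9
```

arm_command(hand=[-1,-1,-1,-1,-1], xyz=[[0,0,0.015],[0,0,0.015],[0,0,0.01],[0,0,0],[0,0,0]], rot=[[0,0,0],[0,0,0],[0,0,0],[0,0,0],[0,0,0]])

```text
time: 50.77
tool_pos: [0.4345, -0.3682, 0.1594]
tcp_rot: [[0.991, 0.136, -0.0], [0.136, -0.991, 0.0], [-0.0, -0.0, -1.0]]
ft_force: [0.7, -1.5, -2.7]
finger_gap: 0.147
gripper_force: 61.9
```

arm_command(hand=[-1,-1,-1,-1], xyz=[[0,0,0.012],[0,0,0.012],[0,0,0],[0,0,0]], rot=[[0,0,0],[0,0,0],[0,0,0],[0,0,0]])

```text
time: 51.1
tool_pos: [0.4347, -0.3683, 0.158]
tcp_rot: [[0.991, 0.136, 0.0], [0.136, -0.991, -0.0], [0.0, 0.0, -1.0]]
ft_force: [-2.2, 1.1, 4.1]
finger_gap: 0.145
gripper_force: 62.6
```

arm_command(hand=[-0.4,-0.2,0,0,0], xyz=[[0,0,0],[0,0,0],[0,0,0],[0,0,-0.3],[0,0,-0.4]], rot=[[0,0,0],[0,0,0],[0,0,0],[0,0,0],[0,0,0]])

```text
time: 51.52
tool_pos: [0.433, -0.3672, 0.2114]
tcp_rot: [[0.991, 0.136, -0.005], [0.136, -0.991, 0.004], [-0.004, -0.004, -1.0]]
ft_force: [0.9, -1.0, -0.3]
finger_gap: 0.497
gripper_force: 0.0
```

arm_command(hand=[0.2,0.2,0.2,0.2,0.2], xyz=[[0,0,-0.45],[0,0,-0.2],[0,0,0],[0,0,0],[0,0,0]], rot=[[0,0,0],[0,0,0],[0,0,0],[0,0,0],[0,0,0]])

```text
time: 51.93
tool_pos: [0.4341, -0.368, 0.2646]
tcp_rot: [[0.991, 0.136, -0.001], [0.136, -0.991, 0.001], [-0.001, -0.001, -1.0]]
ft_force: [1.0, 0.1, -0.9]
finger_gap: 0.596
gripper_force: 0.0
```

```bash
python3 - <<'E'
from h import *
look()
route([(.580,.102,.24,40,18)])
E
```

```text
top post? 64 [0.451 0.345 0.119] ang 130.9
top 0 fin 32 [ 0.942  -0.7238] [0.017 0.043] thick dir 0.6 z95 0.106
top 0.034 fin 66 [0.5802 0.1028] [0.014 0.039] thick dir 39.4 z95 0.15
top 0.065 fin 70 [ 0.5269 -0.3546] [0.039 0.013] thick dir -83.6 z95 0.181
scene post? 71 [0.457 0.348 0.119] ang 128.6
scene 0 fin 34 [0.7615 0.4997] [0.007 0.041] thick dir 0.9 z95 0.104
scene 0 fin 31 [0.7619 0.6674] [0.044 0.005] thick dir -2.4 z95 0.104
scene 0 fin 37 [0.9186 0.5083] [0.007 0.043] thick dir 2.7 z95 0.104
scene 0 fin 37 [0.8919 0.7272] [0.005 0.043] thick dir 89.4 z95 0.104
scene 0.034 fin 96 [0.5821 0.1016] [0.017 0.039] thick dir 38.4 z95 0.15
scene 0.065 fin 66 [ 0.4365 -0.3662] [0.042 0.016] thick dir -81.8 z95 0.182
scene 0.065 fin 73 [ 0.5257 -0.3547] [0.042 0.018] thick dir -77.9 z95 0.182
t 52.03 [ 0.4339 -0.3678  0.264 ] yaw -82.2 F [0.5 0.2 0. ] gap 0.603 gf 0.0
-> (0.58, 0.102, 0.24, 40, 18) n 18 k 17.5 rot [-0.0, -0.0, -0.057]
   [[0.145, -0.309, 0.017], [0.181, -0.29, 0.017], [0.214, -0.266, 0.017], [0.244, -0.239, 0.017], [0.271, -0.208, 0.017]]
   [[0.294, -0.175, 0.017], [0.312, -0.138, 0.017], [0.327, -0.1, 0.017], [0.336, -0.061, 0.017], [0.341, -0.02, 0.017]]
   [[0.341, 0.021, 0.017], [0.336, 0.061, 0.017], [0.327, 0.101, 0.017], [0.312, 0.139, 0.017], [0.293, 0.175, 0.017]]
   [[0.271, 0.209, 0.017], [0.243, 0.24, 0.017], [0.214, 0.267, 0.017]]
```

arm_command(hand=[0.2,0.2,0.2,0.2,0.2], xyz=[[0.145,-0.309,0.017],[0.181,-0.29,0.017],[0.214,-0.266,0.017],[0.244,-0.239,0.017],[0.271,-0.208,0.017]], rot=[[0,0,-0.057],[0,0,-0.057],[0,0,-0.057],[0,0,-0.057],[0,0,-0.057]])

```text
time: 52.45
tool_pos: [0.4749, -0.2363, 0.2575]
tcp_rot: [[0.739, 0.674, -0.002], [0.674, -0.739, 0.001], [-0.001, -0.002, -1.0]]
ft_force: [1.0, -0.0, 0.1]
finger_gap: 0.603
gripper_force: 0.0
```

arm_command(hand=[0.2,0.2,0.2,0.2,0.2], xyz=[[0.294,-0.175,0.017],[0.312,-0.138,0.017],[0.327,-0.1,0.017],[0.336,-0.061,0.017],[0.341,-0.02,0.017]], rot=[[0,0,-0.057],[0,0,-0.057],[0,0,-0.057],[0,0,-0.057],[0,0,-0.057]])

```text
time: 52.87
tool_pos: [0.5154, -0.1059, 0.2508]
tcp_rot: [[0.233, 0.973, -0.002], [0.973, -0.233, 0.001], [0.0, -0.002, -1.0]]
ft_force: [0.6, 0.4, 0.1]
finger_gap: 0.598
gripper_force: 0.0
```

arm_command(hand=[0.2,0.2,0.2,0.2,0.2], xyz=[[0.341,0.021,0.017],[0.336,0.061,0.017],[0.327,0.101,0.017],[0.312,0.139,0.017],[0.293,0.175,0.017]], rot=[[0,0,-0.057],[0,0,-0.057],[0,0,-0.057],[0,0,-0.057],[0,0,-0.057]])

```text
time: 53.28
tool_pos: [0.5561, 0.0244, 0.244]
tcp_rot: [[-0.354, 0.935, -0.002], [0.935, 0.354, 0.0], [0.001, -0.001, -1.0]]
ft_force: [0.1, -0.3, 0.6]
finger_gap: 0.598
gripper_force: 0.0
```

arm_command(hand=[0.2,0.2,0.2,0.2,0.2], xyz=[[0.271,0.209,0.017],[0.243,0.24,0.017],[0.214,0.267,0.017],[0,0,0],[0,0,0]], rot=[[0,0,-0.057],[0,0,-0.057],[0,0,-0.057],[0,0,0],[0,0,0]])

```text
time: 53.7
tool_pos: [0.58, 0.1034, 0.2396]
tcp_rot: [[-0.657, 0.754, -0.003], [0.754, 0.657, 0.001], [0.003, -0.001, -1.0]]
ft_force: [-0.2, -0.5, -0.3]
finger_gap: 0.603
gripper_force: 0.0
```

arm_command(hand=[0.2,0.2], xyz=[[0,0,0],[0,0,0]], rot=[[0,0,0],[0,0,0]])

```text
time: 53.87
tool_pos: [0.5805, 0.1001, 0.2404]
tcp_rot: [[-0.653, 0.757, -0.001], [0.757, 0.653, -0.001], [0.0, -0.001, -1.0]]
ft_force: [-0.3, -0.2, 0.4]
finger_gap: 0.599
gripper_force: 0.0
```

```bash
python3 - <<'E'
from h import *
wfin(.58,.102,.146)
route([(.5797,.1022,.124,40,4)])
E
```

```text
wrist fin 822 [0.5778 0.1022] [0.014 0.039] thick 40.6 z 0.1447
t 53.92 [0.5806 0.1001 0.2407] yaw 40.8 F [ 0.3  0.1 -0.6] gap 0.595 gf 0.0
-> (0.5797, 0.1022, 0.124, 40, 4) n 4 k 2.9 rot [-0.0, 0.0, 0.002]
  x4 [0.007, 0.003, 0.365]
```

arm_command(hand=[0.2,0.2,0.2,0.2,0.2], xyz=[[0.03,0.01,0.4],[0,0,0.4],[0,0,0.38],[0,0,0.26],[0,0,0]], rot=[[0,0,0.006],[0,0,0],[0,0,0],[0,0,0],[0,0,0]])

```text
time: 54.33
tool_pos: [0.5772, 0.1015, 0.1216]
tcp_rot: [[-0.644, 0.765, -0.007], [0.765, 0.644, -0.002], [0.003, -0.006, -1.0]]
ft_force: [-1.0, -1.1, -0.1]
finger_gap: 0.596
gripper_force: 0.0
```

arm_command(hand=[-1,-1,-1,-1,-1], xyz=[[0,0,0],[0,0,0],[0,0,0],[0,0,0],[0,0,0]], rot=[[0,0,0],[0,0,0],[0,0,0],[0,0,0],[0,0,0]])

```text
time: 54.75
tool_pos: [0.5805, 0.1039, 0.1274]
tcp_rot: [[-0.645, 0.764, 0.002], [0.764, 0.645, -0.0], [-0.002, 0.002, -1.0]]
ft_force: [-1.7, -2.3, 5.2]
finger_gap: 0.147
gripper_force: 63.1
```

arm_command(hand=[-1,-1,-1,-1,-1], xyz=[[0,0,-0.3],[0,0,-0.42],[0,0,-0.42],[0,0,-0.42],[0,0,-0.3]], rot=[[0,0,0],[0,0,0],[0,0,0],[0,0,0],[0,0,0]])

```text
time: 55.17
tool_pos: [0.5801, 0.1045, 0.2782]
tcp_rot: [[-0.646, 0.763, 0.003], [0.763, 0.646, 0.001], [-0.001, 0.003, -1.0]]
ft_force: [1.1, 0.2, -1.9]
finger_gap: 0.153
gripper_force: 62.2
```

```bash
python3 - <<'E'
from h import *
route([(.435,-.22,.28,-60,15),(.346,-.3787,.28,-82.1,6)])
E
```

```text
t 55.17 [0.5801 0.1045 0.2782] yaw 40.2 F [ 1.1  0.2 -1.9] gap 0.153 gf 62.2
-> (0.435, -0.22, 0.28, -60, 15) n 15 k 14.3 rot [0.0, -0.0, 0.056]
   [[-0.128, -0.267, -0.002], [-0.159, -0.25, -0.002], [-0.187, -0.23, -0.002], [-0.212, -0.206, -0.002], [-0.235, -0.18, -0.002]]
   [[-0.255, -0.151, -0.002], [-0.271, -0.121, -0.002], [-0.283, -0.088, -0.002], [-0.291, -0.054, -0.002], [-0.296, -0.02, -0.002]]
   [[-0.296, 0.015, -0.002], [-0.292, 0.049, -0.002], [-0.284, 0.083, -0.002], [-0.273, 0.116, -0.002], [-0.257, 0.147, -0.003]]
-> (0.346, -0.3787, 0.28, -82.1, 6) n 6 k 4.5 rot [0.0, -0.0, 0.03]
   [[-0.324, 0.197, -0.001], [-0.311, 0.217, -0.001], [-0.297, 0.236, -0.001], [-0.281, 0.254, -0.0], [-0.265, 0.271, -0.001]]
   [[-0.247, 0.287, -0.0]]
```

arm_command(hand=[-1,-1,-1,-1,-1], xyz=[[-0.128,-0.267,-0.003],[-0.159,-0.25,-0.003],[-0.187,-0.23,-0.003],[-0.212,-0.206,-0.003],[-0.235,-0.18,-0.003]], rot=[[0,0,0.056],[0,0,0.056],[0,0,0.056],[0,0,0.056],[0,0,0.056]])

```text
time: 55.58
tool_pos: [0.5306, -0.005, 0.2763]
tcp_rot: [[-0.11, 0.994, 0.001], [0.994, 0.11, -0.0], [-0.0, 0.001, -1.0]]
ft_force: [0.8, -1.2, -2.0]
finger_gap: 0.146
gripper_force: 62.0
```

arm_command(hand=[-1,-1,-1,-1,-1], xyz=[[-0.255,-0.151,-0.003],[-0.271,-0.121,-0.003],[-0.283,-0.088,-0.003],[-0.291,-0.054,-0.003],[-0.296,-0.02,-0.003]], rot=[[0,0,0.056],[0,0,0.056],[0,0,0.056],[0,0,0.056],[0,0,0.056]])

```text
time: 56.0
tool_pos: [0.4822, -0.1132, 0.2775]
tcp_rot: [[0.459, 0.889, 0.001], [0.889, -0.459, -0.0], [0.0, 0.001, -1.0]]
ft_force: [0.1, 0.6, -1.5]
finger_gap: 0.143
gripper_force: 62.0
```

arm_command(hand=[-1,-1,-1,-1,-1], xyz=[[-0.296,0.015,-0.003],[-0.292,0.049,-0.003],[-0.284,0.083,-0.003],[-0.273,0.116,-0.003],[-0.257,0.147,-0.003]], rot=[[0,0,0.056],[0,0,0.056],[0,0,0.056],[0,0,0.056],[0,0,0.056]])

```text
time: 56.42
tool_pos: [0.4338, -0.2213, 0.2787]
tcp_rot: [[0.874, 0.486, 0.001], [0.486, -0.874, -0.0], [0.0, 0.001, -1.0]]
ft_force: [1.0, 0.5, -2.3]
finger_gap: 0.146
gripper_force: 62.0
```

arm_command(hand=[-1,-1,-1,-1,-1], xyz=[[-0.324,0.197,0],[-0.311,0.217,0],[-0.297,0.236,0],[-0.281,0.254,0],[-0.265,0.271,0]], rot=[[0,0,0.03],[0,0,0.03],[0,0,0.03],[0,0,0.03],[0,0,0.03]])

```text
time: 56.83
tool_pos: [0.3594, -0.3537, 0.2787]
tcp_rot: [[0.981, 0.195, 0.001], [0.195, -0.981, -0.001], [0.001, 0.001, -1.0]]
ft_force: [0.8, -0.7, -2.3]
finger_gap: 0.147
gripper_force: 62.0
```

arm_command(hand=[-1,-1,-1,-1,-1], xyz=[[-0.247,0.287,0],[0,0,0],[0,0,0],[0,0,0],[0,0,0]], rot=[[0,0,0.03],[0,0,0],[0,0,0],[0,0,0],[0,0,0]])

```text
time: 57.25
tool_pos: [0.3462, -0.378, 0.2784]
tcp_rot: [[0.99, 0.138, 0.0], [0.138, -0.99, 0.0], [0.001, -0.0, -1.0]]
ft_force: [-0.0, 0.3, -2.1]
finger_gap: 0.147
gripper_force: 62.0
```

```bash
python3 - <<'E'
from h import *
look(("scene",))
p=bot.read_camera("scene"); C=cloud(p)
m=(np.hypot(C[...,0]-.346,C[...,1]+.379)<.055)&(C[...,2]>.145)&(C[...,2]<.25)
print(m.sum(),np.percentile(C[m][:,2],[1,5]) if m.any() else "")
route([(.346,-.3788,.167,-82.1,5)])
E
```

```text
scene post? 78 [0.456 0.348 0.119] ang 128.9
scene 0.034 fin 68 [0.2075 0.5001] [0.023 0.036] thick dir 12.2 z95 0.15
scene 0.065 fin 68 [ 0.437  -0.3651] [0.045 0.015] thick dir -84.8 z95 0.181
scene 0.065 fin 71 [ 0.5237 -0.3556] [0.045 0.016] thick dir -82.3 z95 0.181
440 [0.18768758 0.18990906]
t 57.35 [ 0.3462 -0.3782  0.2784] yaw -82.1 F [-0.1  0.2 -1.7] gap 0.148 gf 62.0
-> (0.346, -0.3788, 0.167, -82.1, 5) n 5 k 2.8 rot [0.0, -0.0, 0.0]
  x5 [-0.001, 0.001, 0.279]
```

arm_command(hand=[-1,-1,-1,-1,-1], xyz=[[0,0.006,0.4],[0,0,0.4],[0,0,0.35],[0,0,0.16],[0,0,0.08]], rot=[[0,0,0],[0,0,0],[0,0,0],[0,0,0],[0,0,0]])

```text
time: 57.77
tool_pos: [0.3451, -0.378, 0.1648]
tcp_rot: [[0.99, 0.138, -0.002], [0.138, -0.99, 0.003], [-0.002, -0.003, -1.0]]
ft_force: [-0.1, -0.5, -2.2]
finger_gap: 0.149
gripper_force: 62.0
```

arm_command(hand=[-1,-1,-1,-1,-1], xyz=[[0,0,0],[0,0,0],[0,0,0.025],[0,0,0.025],[0,0,0]], rot=[[0,0,0],[0,0,0],[0,0,0],[0,0,0],[0,0,0]])

```text
time: 58.18
tool_pos: [0.3457, -0.3799, 0.1636]
tcp_rot: [[0.991, 0.136, 0.001], [0.136, -0.991, -0.001], [0.001, 0.001, -1.0]]
ft_force: [0.4, 0.0, -2.3]
finger_gap: 0.149
gripper_force: 62.1
```

arm_command(hand=[-1,-1,-1,-1,-1], xyz=[[0,0,0.015],[0,0,0.015],[0,0,0.01],[0,0,0],[0,0,0]], rot=[[0,0,0],[0,0,0],[0,0,0],[0,0,0],[0,0,0]])

```text
time: 58.6
tool_pos: [0.3455, -0.3796, 0.1598]
tcp_rot: [[0.991, 0.136, -0.0], [0.136, -0.991, 0.0], [-0.0, -0.0, -1.0]]
ft_force: [0.1, 0.1, -2.0]
finger_gap: 0.146
gripper_force: 62.1
```

arm_command(hand=[-1,-1,-1,-1], xyz=[[0,0,0.015],[0,0,0.012],[0,0,0],[0,0,0]], rot=[[0,0,0],[0,0,0],[0,0,0],[0,0,0]])

```text
time: 58.93
tool_pos: [0.3456, -0.3797, 0.1581]
tcp_rot: [[0.991, 0.136, 0.0], [0.136, -0.991, -0.0], [0.0, 0.0, -1.0]]
ft_force: [-1.3, 0.7, 4.0]
finger_gap: 0.147
gripper_force: 62.8
```

arm_command(hand=[-0.4,-0.2,0,0,0], xyz=[[0,0,0],[0,0,0],[0,0,0],[0,0,-0.3],[0,0,-0.4]], rot=[[0,0,0],[0,0,0],[0,0,0],[0,0,0],[0,0,0]])

```text
time: 59.35
tool_pos: [0.3442, -0.3784, 0.2119]
tcp_rot: [[0.991, 0.136, -0.004], [0.136, -0.991, 0.004], [-0.003, -0.005, -1.0]]
ft_force: [0.6, 0.3, -0.7]
finger_gap: 0.503
gripper_force: 0.0
```

arm_command(hand=[0.2,0.2,0.2,0.2,0.2], xyz=[[0,0,-0.45],[0,0,-0.45],[0,0,-0.2],[0,0,0],[0,0,0]], rot=[[0,0,0],[0,0,0],[0,0,0],[0,0,0],[0,0,0]])

```text
time: 59.77
tool_pos: [0.3458, -0.38, 0.3025]
tcp_rot: [[0.991, 0.136, 0.001], [0.136, -0.991, -0.002], [0.001, 0.002, -1.0]]
ft_force: [-0.5, -0.3, -1.4]
finger_gap: 0.604
gripper_force: 0.0
```

arm_command(hand=[0.2,0.2,0.2,0.2,0.2], xyz=[[0,-0.45,0],[0,-0.45,0],[0,-0.3,0],[0,0,0],[0,0,0]], rot=[[0,0,0],[0,0,0],[0,0,0],[0,0,0],[0,0,0]])

```text
time: 60.18
tool_pos: [0.332, -0.2836, 0.3008]
tcp_rot: [[0.99, 0.138, -0.001], [0.138, -0.99, 0.0], [-0.001, -0.001, -1.0]]
ft_force: [0.5, -0.1, 0.5]
finger_gap: 0.601
gripper_force: 0.0
```

```bash
python3 - <<'E'
from h import *
look()
p=bot.read_camera("scene"); save(p,"s5.png",(60,50,460,330),1.8); st()
E
```

```text
top post? 64 [0.45  0.345 0.12 ] ang 131.1
top 0 fin 42 [ 0.9412 -0.702 ] [0.017 0.04 ] thick dir 0.7 z95 0.105
top 0.065 fin 73 [ 0.5267 -0.3534] [0.04  0.013] thick dir -87.1 z95 0.18
top 0.065 fin 85 [ 0.437  -0.3656] [0.038 0.016] thick dir -80.6 z95 0.18
top 0.065 fin 76 [ 0.3455 -0.3778] [0.04  0.014] thick dir -83.3 z95 0.18
scene post? 77 [0.456 0.348 0.118] ang 128.7
scene 0 fin 39 [0.7628 0.6641] [0.007 0.037] thick dir 2.5 z95 0.105
scene 0 fin 37 [0.9178 0.6469] [0.04  0.006] thick dir -1.4 z95 0.104
scene 0.065 fin 57 [ 0.345  -0.3774] [0.045 0.017] thick dir -82.6 z95 0.182
scene 0.065 fin 67 [ 0.4368 -0.366 ] [0.042 0.016] thick dir -85.6 z95 0.182
scene 0.065 fin 73 [ 0.5253 -0.3534] [0.043 0.016] thick dir -85.0 z95 0.181
t 60.33 [ 0.3322 -0.2854  0.301 ] yaw -82.3 F [-0.1 -0.5 -0.1] gap 0.602 gf 0.0
```

View pics/s5.png

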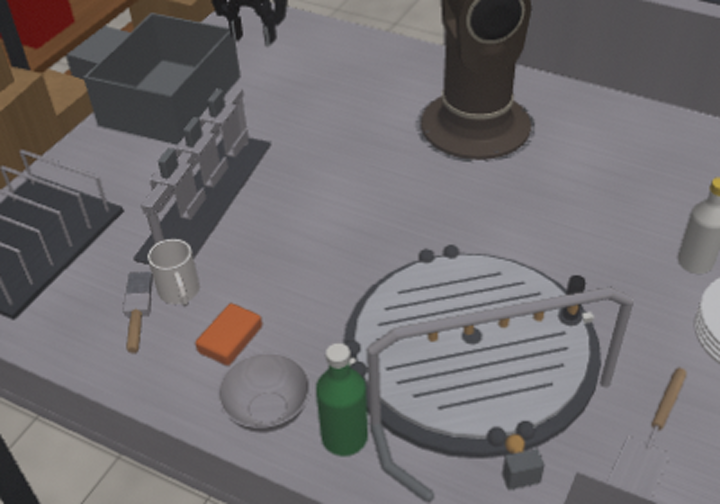

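```bash
python3 -c "
from station import bot
print(bot.finish_job())"
```

```text
the job is handed in; nothing more can be done
None
```

The job is handed in (no verdict was returned): all three caddies were rinsed through the half turn and back, all three hang over the bar at about -90, 0 and +90 mm from its middle, the turntable is at its first detent, and the final picture shows the other things where they were.

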